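Press the covers onto the bearing wash cassettes and load the wash basket

ROBOT

A 6-joint arm with a two-finger parallel gripper is mounted at the origin on the work surface. World frame = base frame: x ahead of the robot, y to its left, z up, the work surface at z = 0. Lengths are in mm, angles in rad, forces in N, time in s.
With the tool pointing down it reaches from about 275 to 725 mm from the base axis. Payload 5.6 kg.
Tool frame: the origin (TCP) lies between the finger pads; the fingertips stand 11 mm ahead of it and the grasp point (between the pads) lies 8 mm behind it (env.finger_overhang is the distance from the TCP to the fingertips, in mm); z points along the fingers, x is the direction in which the jaws open and shut, and the axes are right-handed (so a half turn about z gives the same grasp; the last joint's range is limited). The gripper opens to 85 mm and grips with 20 to 120 N. Pads are 22 mm wide; open, the fingers measure 114 mm over their backs; the gripper's body (76 mm by 85 mm) begins 54 mm behind the grasp point. The pads swing forward as they close: fully open they stand 13 mm farther back than shut.
Start: joints at [-1.001, 0.255, 0.108, 0, -1.424, -0.285], TCP at [154.551, -527.832, 242.283] pointing down, gripper open.
Joint ranges: [-2.95, 2.95], [-1.21, 1.97], [-1.09, 1.5], [-2.87, 1.71], [-2.94, -0.07], [-3.05, 3.05]. Speed limits (rad/s): [2.57, 2.57, 3.14, 3.14, 3.14, 3.14].

INTERFACE

Orientations are given as [roll, pitch, yaw] about the fixed x, y, z axes, in that order (R = Rz(yaw) Ry(pitch) Rx(roll)).
In Python, from workcell import telemetry, optics, env gives the robot as it stands.
- The arm moves only by the shell command python3 -m inch 'ROWS' [FORCE]. ROWS is JSON, a list of rows, each an object of numbers: "x", "y", "z": the shift along the tool's x, y, z in cm; "rx", "ry", "rz": the turn, a rotation vector about the tool's x, y, z in rad; "fingers": the closure in counts, from 0 (fully open) to 255 (shut). A call has 1 to 5 rows; each row shifts and turns the commanded pose from where the row before left it, along the tool's axes as they then stand; what a row does not reach is not made up. A row lasts 1/12 s, in which the tool goes at most 41.7 mm and 7.16 degrees, less where a joint would pass 70% of its speed; a pose out of reach is approached as far as the arm can. A call with a gripper value outside its range is refused whole. The fingers move at their own pace and stop on an object; FORCE is the grip in N (left out, the last holds). Time passes only in rows, so rows that do not move let the fingers close. It gives the time, the measured TCP pose, the force and the opening at its end, in the units of the state.
- telemetry.observe(): the state, without advancing time (a new reading comes with each control period).
- optics.read_camera(name): name is "side" or "top"; returns the picture (420x560x3 uint8, red, green, blue); there is no depth.
- optics.camera_model(name): a dict with "vertical_fov" (degrees; the focal length in pixels is half the picture's height over the tangent of half this angle, whatever the lens; pixels are square), "cx", "cy" (the principal point, pixels), "k1" (the pictures are not rectified: a ray, as slopes to the right and down, at radius r is drawn at 1 + k1 r^2 times it, then the intrinsics apply), "world_to_cam" (4x4, takes a point from world to camera coordinates). Camera axes: x right, y down, z forward; pixel columns grow to the right and rows downward; lengths in mm; the calibration is good to about 2 mm. A picture is of the moment at which its call begins. camera_model takes no time and is no camera call.
- env.hand_in(): hands the job in, once; it reports no verdict.
The state is a dict: "t": time; "joint_positions": joint angles; "dq": joint speeds; "effort": joint torques, N m; "ee_pos": TCP position; "tcp_rot": TCP orientation; "wrist_force": force on the tool from outside, world axes, zero at the start; "ft_torque": the same for the moment, N m; "grip_width": finger opening in mm.
Only numpy, scipy, OpenCV 4.12 (cv2) and the standard library are available. Lean on these libraries where they do the work, as an engineer would, in place of code of your own. Each camera call takes 0.05 s, during which the arm holds its last target. There are 200 camera calls.

TASK

Each wash cassette on the rubber mat (there may be two or three) holds four skate bearings under a cover that has only been set on loosely. Slide each one, cover end first, into the slot of the cover press until its cover sits under the plunger, and push the sprung plunger right down to its stop so that the cover is fully pressed on, then draw it out and lay it flat in a lane of its own in the wash basket. Press the covers only with the press, never with the gripper itself, let the plunger come back up, and leave the bowl, the wheel and the shield pick in front of the press where they are.

Things in the scene. Friction and masses are not known exactly. Their poses are not given: they have to be found in the camera images.
- cassette1_mid (a point): middle of a cassette's plate, 6 mm above its underside. Off-white plate 160 (x) x 58 (y) x 12 mm thick, z up, about 0.2 kg; all alike, one may be absent. Towards -x, 50 mm from the middle, an upright grip fin 34 mm along x, 14 mm thick across y (pinch it so), top 60 mm above the underside. Towards +x, 48 mm from the middle, the cover over four bearings; this end goes into the press
- cassette1_cover (a joint): how far this cassette's steel cover frame (50 x 46 x 6 mm, on four studs) is pressed on, m: 0 to 0.002 at the start (its top then 28 to 26 mm above the plate's underside), 0.009 after a full plunger stroke, at most 0.010. It sinks only under about 7 N and stays where it is pushed
- cassette2_mid (a point): as cassette1_mid
- cassette2_cover (a joint): as cassette1_cover
- cassette3_mid (a point): as cassette1_mid
- cassette3_cover (a joint): as cassette1_cover
- press: cover press, fixed; origin on the cart top under the plunger's axis, x = direction in which a cassette slides in. Grey base 12 mm tall, x -130 to +48 mm (in front a 76 mm wide apron). Two columns (8 mm radius, y = +-54 mm) carry a bridge 140 mm wide, 46 mm deep, 78 to 94 mm above the cart; plunger's foot 50 mm above the cart when up
- slot_seat (a point): point of the slot's floor (12 mm above the cart) under the plunger; axes as press. Side rails x -42 to +36 mm, 62 mm apart (cassette 58), 22 mm tall, lips over the plate's edges (17 mm above the floor, 53 mm between them); flared lead-ins x -64 to -42. Back stop's face at x = +32 mm: a cassette fully home has its middle at x = -48 mm, its cover right under the plunger's foot
- plunger (a joint): downward stroke of the sprung plunger, m: 0 up, 0.020 at its stop. Spring 5 N at the top to 10 N at the stop, plus about 7 N while it presses a cover on; springs back up when released
- plunger_top (a point): centre of the flat top of the plunger's black palm knob (52 mm wide, 20 mm tall), 152 mm above the cart when up
- basket: stainless wash basket (shallow tray), fixed; origin under its middle, x along its lanes. Inside 176 mm along x, floor 4 mm above the cart. Three lanes side by side at y = -72, 0, +72 mm, each 66 mm wide between ribs 10 mm tall; outer walls 16 mm tall. A cassette lies in a lane with its length along x, either way round, its middle at x = 0
- mat: black rubber mat, 215 x 310 x 3 mm, on which the cassettes lie at first; origin under its middle
- bowl: bystander: grey ceramic bowl, 104 mm wide, 45 mm tall, origin under its middle
- shield_pick: bystander: orange-gripped shield pick, 150 mm long along its x, lying down
- wheel1: bystander: cream skate wheel, 62 mm wide, 34 mm tall, lying flat, origin under its middle
Mind the look-alikes: they are no part of the job. What is shaped like the part that bears cassette3_mid but yellow is not meant.

How it is judged (in metres and radians):
At the end, for the whole second after the job is handed in: Every cassette present lies flat and at rest in a lane of the basket (tilt under 3.5 degrees, underside within 3.5 mm of the floor, middle within 12 mm of the basket's along the lane), its cover pressed on by 7.8 mm or more; the plunger is back up (within 2 mm) (x of cassette1_mid in the frame of basket between -0.012 and 0.012 m and y of cassette1_mid in the frame of basket between -0.08 and 0.08 m and z of each of cassette1_mid, cassette2_mid, cassette3_mid in the frame of basket below 0.0135 m and angle between each of cassette1_mid, cassette2_mid, cassette3_mid's own z axis and vertical below 0.06 rad and value of joint each of cassette1_cover, cassette2_cover, cassette3_cover above 0.0078 m and linear speed of each of cassette1, cassette2, cassette3 below 0.02 m/s and x of cassette2_mid in the frame of basket between -0.012 and 0.012 m and y of cassette2_mid in the frame of basket between -0.08 and 0.08 m and x of cassette3_mid in the frame of basket between -0.012 and 0.012 m and y of cassette3_mid in the frame of basket between -0.08 and 0.08 m and value of joint plunger below 0.002 m); the robot touches nothing.
It fails at once if a cassette's cover is pushed with the gripper (over 4 N) (contact force between the fingers and cassette1_cover above 4 N or contact force between the fingers and cassette2_cover above 4 N or contact force between the fingers and cassette3_cover above 4 N).
It fails at once if a bystander (bowl, shield pick or the wheel in front of the press) is moved more than 40 mm (distance of any of bowl, shield_pick, wheel1 from where it was at the start of the episode above 0.04 m).
Of cassette1, cassette2, cassette3 only 2 to 3 are there at a start; the rules pass over those that are not, and their reading is None.
At some moment in a run one of cassette1, cassette2, cassette3 may be knocked a few centimetres aside while the robot is not near it.
Once in a run the grip may slacken for a moment while it holds something.
It also fails if it takes over 210 s, if anything falls off the work surface, if the arm or the gripper's body presses on something with over 40 N, if the wrist force passes 120 N, or if a joint passes its speed limit or range.

## Working session

There is one attempt and no reset: what is moved stays moved. The work goes in short steps, Python scripts to look and compute and a shell command to move; the robot and the scene stay as the last step left them, time stands still between calls to the robot, and variables do not carry over. Pictures are saved under pics/ and viewed, about 12 in all and at most 16, crops included, and the job is handed in when it is done.

```bash
ls; mkdir -p pics; python3 - <<'E'
from workcell import telemetry, optics, env
import cv2,json
print(telemetry.observe())
for n in("top","side"):
    cv2.imwrite(f"pics/{n}0.png",optics.read_camera(n)[:,:,::-1]); print(n,optics.camera_model(n))
E
```

```text
pics
{'t': 0.0, 'joint_positions': array([-1.00138697e+00,  2.55730955e-01,  1.06958584e-01, -4.33104390e-04,
       -1.42386582e+00, -2.84557524e-01]), 'dq': array([-0.00087532,  0.00025738,  0.00115859, -0.00042515,  0.0004904 ,
        0.00078728]), 'effort': array([-8.47208980e-05, -3.86624873e+01,  2.37941980e+01,  5.36497012e+00,
       -5.97422899e-03, -1.12728071e-05]), 'ee_pos': array([ 154.44302704, -527.37192326,  241.39238222]), 'tcp_rot': array([-3.14148667e+00, -1.88805313e-03,  1.85558426e+00]), 'wrist_force': array([-0.61316403,  0.42582224,  0.27606374]), 'ft_torque': array([-0.00159012,  0.06666736,  0.01301516]), 'grip_width': 85.61633900671289}
top {'vertical_fov': 42.95427861604924, 'cx': 265.64952223614154, 'cy': 216.465861087313, 'k1': -0.05019755588472656, 'world_to_cam': array([[ 2.63154509e-02, -9.99615204e-01,  8.77161348e-03,
        -4.78254087e+01],
       [-9.97982715e-01, -2.67775866e-02, -5.75626772e-02,
         4.62323920e+02],
       [ 5.77754100e-02, -7.23913083e-03, -9.98303359e-01,
         1.37136798e+03],
       [ 0.00000000e+00,  0.00000000e+00,  0.00000000e+00,
         1.00000000e+00]])}
side {'vertical_fov': 50.95049118943563, 'cx': 278.1418524387052, 'cy': 205.26833522682244, 'k1': -0.14220038698033696, 'world_to_cam': array([[ 9.99389106e-01, -3.44740867e-02,  5.74038025e-03,
        -4.61540101e+02],
       [-1.27286875e-02, -5.12014275e-01, -8.58882625e-01,
         9.20878066e+01],
       [ 3.25483507e-02,  8.58284871e-01, -5.12140298e-01,
         1.34598247e+03],
       [ 0.00000000e+00,  0.00000000e+00,  0.00000000e+00,
         1.00000000e+00]])}
```

View pics/top0.png

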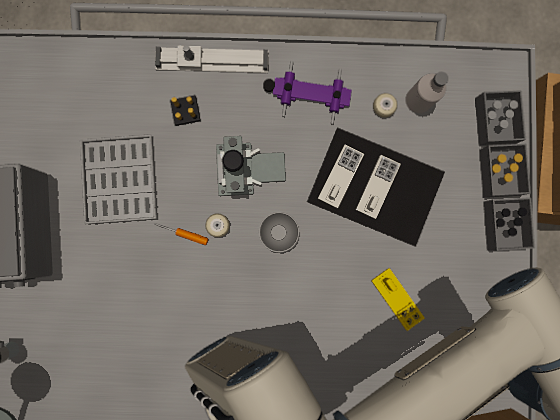

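View pics/side0.png

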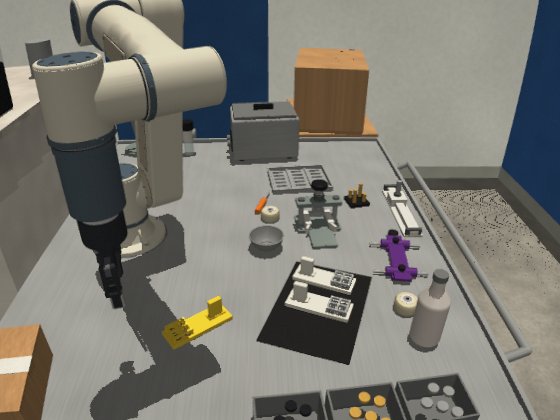

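Top view: two off-white cassettes on the mat, near pixels (342,172) and (380,185). The press plunger is at (232,160) with its apron to the right, and the basket at (120,178). The yellow look-alike is at (398,298), the bowl at (279,233), the wheel at (217,225) and the pick at (185,234).

```bash
cat > h.py <<'E'
import numpy as np, cv2
from workcell import telemetry, optics, env
def cam(n):
    m=optics.camera_model(n); f=210/np.tan(np.radians(m["vertical_fov"])/2)
    K=np.array([[f,0,m["cx"]],[0,f,m["cy"]],[0,0,1]]); T=m["world_to_cam"]
    return K,np.array([m["k1"],0,0,0,0.]),T
def proj(n,P):
    K,d,T=cam(n); return cv2.projectPoints(np.array(P,float).reshape(-1,1,3),cv2.Rodrigues(T[:3,:3])[0],T[:3,3],K,d)[0][:,0]
def unproj(n,uv,z):
    K,d,T=cam(n); s=cv2.undistortPoints(np.array(uv,float).reshape(-1,1,2),K,d)[:,0]
    D=np.c_[s,np.ones(len(s))]@T[:3,:3]; C=-T[:3,:3].T@T[:3,3]
    z=np.broadcast_to(z,len(s)); return C+D*((z-C[2])/D[:,2])[:,None]
E
python3 - <<'E'
import cv2
a=cv2.imread("pics/top0.png")
cv2.imwrite("pics/c1.png",cv2.resize(a[120:250,75:340],None,fx=3,fy=3,interpolation=cv2.INTER_CUBIC))
cv2.imwrite("pics/c2.png",cv2.resize(a[120:250,300:450],None,fx=4,fy=4,interpolation=cv2.INTER_CUBIC))
E
```

```text
(no output)
```

View pics/c1.png

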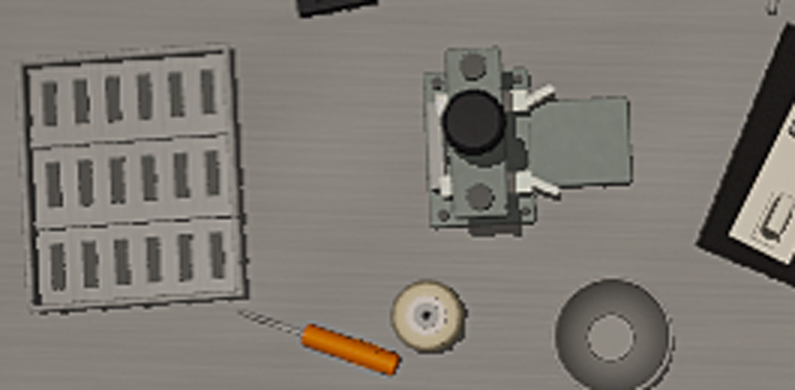

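View pics/c2.png

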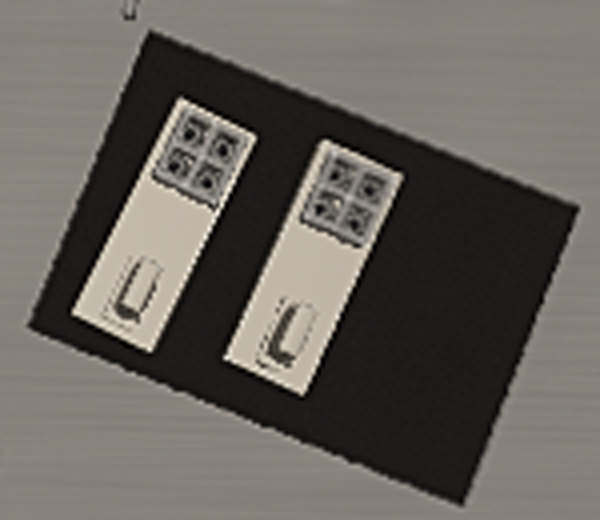

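Crop c1 shows the apron's outer corners at (629,97) and (633,183), the bridge corners around (447,48) to (506,214) and the knob at (473,122). The basket corners are (24,64), (232,44), (246,298) and (38,310). Crop c2 shows two cassettes, both with their cover end up and to the right.

```bash
cat >> h.py <<'E'
from scipy.optimize import least_squares
def fit(n,uv,L,x0,w=None):
    L=np.array(L,float)
    def W(p):
        c,s=np.cos(p[2]),np.sin(p[2]); return np.c_[p[0]+c*L[:,0]-s*L[:,1],p[1]+s*L[:,0]+c*L[:,1],L[:,2]]
    r=least_squares(lambda p:(proj(n,W(p))-uv).ravel(),x0,x_scale=[10,10,.05],loss="soft_l1"); return r.x,r.fun.reshape(-1,2) if r.fun.size==2*len(L) else r.fun
CAS=[[80,29],[80,-29],[-80,-29],[-80,29]]
E
python3 - <<'E'
from h import *
np.set_printoptions(precision=2,suppress=True)
def px(c,s,o): return (np.array(c,float)+.5)/s-.5+o
o1=(75,120);o2=(300,120)
p,r=fit("top",px([(629,97),(633,183),(425,72),(430,228),(447,48),(499,46),(506,214),(455,217),(473,122)],3,o1),
 [(-130,-38,12),(-130,38,12),(48,-65,12),(48,65,12),(23,-70,94),(-23,-70,94),(-23,70,94),(23,70,94),(0,0,152)],[550,100,1.5]);print("press",p);print(r)
b=px([(24,64),(232,44),(246,298),(38,310)],3,o1); w=unproj("top",b,16);print("basket",w.mean(0),w)
e=(w[0]+w[3]-w[1]-w[2]);print("yaw",np.arctan2(e[1],e[0]))
for c in([(179,95),(257,132),(152,353),(72,317)],[(323,137),(404,174),(306,398),(222,360)]):
    w=unproj("top",px(c,4,o2),15); p,r=fit("top",px(c,4,o2),[a+[15] for a in CAS],[w[:,0].mean(),w[:,1].mean(),-.4]);print("cas",p,abs(r).max(),"fin",p[:2]-50*np.array([np.cos(p[2]),np.sin(p[2])]))
for nm,c,z in(("bowl",(611,336),45),("wheel",(428,316),34),("pick",(398,364),10)):print(nm,unproj("top",px([c],3,o1),z))
E
```

```text
press [586.99  47.     1.64]
[[-0.01 -0.11]
 [ 0.03  0.04]
 [-0.36  0.97]
 [-0.1  -1.67]
 [-0.44  0.16]
 [ 0.86  0.01]
 [ 0.92  0.42]
 [-0.85  0.25]
 [ 0.11 -0.68]]
basket [550.54 347.51  16.  ] [[648.54 449.32  16.  ]
 [670.57 267.54  16.  ]
 [449.14 246.51  16.  ]
 [433.89 426.69  16.  ]]
yaw 1.6734376303255076
cas [ 575.54 -229.13   -0.42] 0.6816080681430208 fin [ 529.97 -208.55]
cas [ 550.05 -327.13   -0.4 ] 0.5181940582408515 fin [ 504.06 -307.52]
bowl [[423.93 -68.42  45.  ]]
wheel [[437.12  87.36  34.  ]]
pick [[395.86 113.98  10.  ]]
```

The press is at (587,47) with yaw 1.64, and the basket at (550,347) with yaw 1.67. Cassette A's fin is near (530,-208) with yaw -0.42. First I'll turn and move above A's fin.

```bash
python3 -m inch '[{"rz":0.1175},{"rz":0.1175},{"rz":0.1175},{"rz":0.1175},{"rz":0.1175}]' 80; python3 -m inch '[{"rz":0.1175},{"x":2.9,"y":1.4},{"x":2.9,"y":1.4},{"x":2.9,"y":1.4},{"x":2.9,"y":1.4}]'; python3 -m inch '[{"x":2.9,"y":1.4},{"x":2.9,"y":1.4},{"x":2.9,"y":1.4},{"x":2.9,"y":1.4},{"x":2.9,"y":1.4}]'; python3 -m inch '[{"x":2.9,"y":1.4},{"x":2.9,"y":1.4},{"x":2.9,"y":1.4},{"x":2.9,"y":1.4},{"x":2.9,"y":1.4}]'; python3 -m inch '[{},{}]'
cat >> h.py <<'E'
def go(t,yaw=None):
    s=telemetry.observe(); p=s["ee_pos"]; R=cv2.Rodrigues(np.zeros(3))[0]
    from scipy.spatial.transform import Rotation as Ro
    R=Ro.from_euler("xyz",s["tcp_rot"]).as_matrix(); y0=np.arctan2(R[1,0],R[0,0])
    y1=y0 if yaw is None else yaw
    dr=(y0-y1+np.pi)%(2*np.pi)-np.pi
    T=np.array([[np.cos(y1),np.sin(y1),0],[np.sin(y1),-np.cos(y1),0],[0,0,-1]])
    print("t%.1f"%s["t"],"at",p.round(1),"yaw%.3f"%y0,"tilt",(s["tcp_rot"][:2]).round(3),"w%.1f"%s["grip_width"],"F",s["wrist_force"].round(1),"q",s["joint_positions"].round(2),"| rz %.3f then cm"%dr,(T@(np.array(t)-p)/10).round(2))
E
python3 - <<'E'
from h import *
go([530,-208.5,80],1.151)
cv2.imwrite("pics/s1.png",cv2.resize(optics.read_camera("side")[150:400,200:450,::-1],None,fx=2.4,fy=2.4,interpolation=cv2.INTER_CUBIC))
E
```

```text
t0.1 at [ 154.5 -527.4  241.5] yaw1.855 tilt [-3.142e+00 -2.000e-03] w85.2 F [ 0.2 -0.4 -0.2] q [-1.    0.26  0.11 -0.   -1.42 -0.28] | rz 0.704 then cm [44.43 21.29 16.15]$[0]: bad value
$[0]: bad value
$[0]: bad value
$[0]: bad value
$[0]: bad value
```

View pics/s1.png

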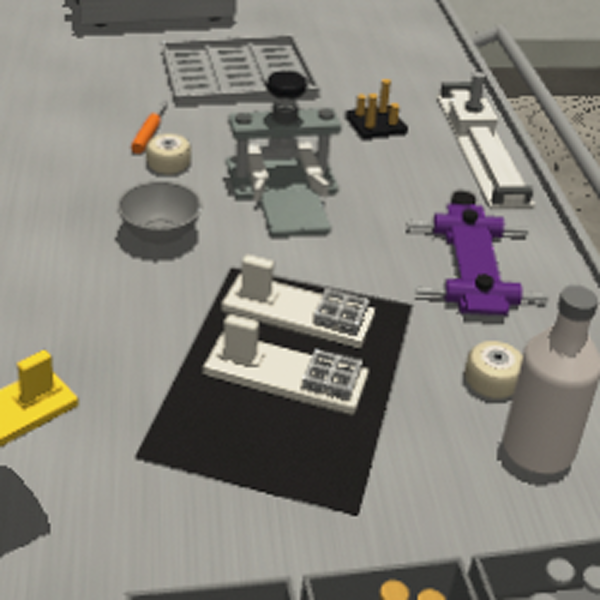

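The side view still shows both cassettes on the mat, because the rows were refused. Each row apparently needs all of its fields, so I'll write them out in full.

```bash
python3 -m inch '[{"x":0,"y":0,"z":0,"rx":0,"ry":0,"rz":0.1175,"fingers":0}]' 80
```

```text
t: 0.23
ee_pos: [154.5, -527.6, 241.8]
tcp_rot: [-3.141, -0.001, 1.739]
wrist_force: [0.1, -0.7, -0.3]
grip_width: 85.6
```

```bash
python3 -m inch '[{"x":0,"y":0,"z":0,"rx":0,"ry":0,"rz":0.1175,"fingers":0},{"x":0,"y":0,"z":0,"rx":0,"ry":0,"rz":0.1175,"fingers":0},{"x":0,"y":0,"z":0,"rx":0,"ry":0,"rz":0.1175,"fingers":0},{"x":0,"y":0,"z":0,"rx":0,"ry":0,"rz":0.1175,"fingers":0},{"x":0,"y":0,"z":0,"rx":0,"ry":0,"rz":0.1175,"fingers":0}]' >/dev/null
python3 -m inch '[{"x":2.9,"y":1.4,"z":0,"rx":0,"ry":0,"rz":0,"fingers":0},{"x":2.9,"y":1.4,"z":0,"rx":0,"ry":0,"rz":0,"fingers":0},{"x":2.9,"y":1.4,"z":0,"rx":0,"ry":0,"rz":0,"fingers":0},{"x":2.9,"y":1.4,"z":0,"rx":0,"ry":0,"rz":0,"fingers":0},{"x":2.9,"y":1.4,"z":0,"rx":0,"ry":0,"rz":0,"fingers":0}]'
python3 -m inch '[{"x":2.9,"y":1.4,"z":1,"rx":0,"ry":0,"rz":0,"fingers":0},{"x":2.9,"y":1.4,"z":1,"rx":0,"ry":0,"rz":0,"fingers":0},{"x":2.9,"y":1.4,"z":1,"rx":0,"ry":0,"rz":0,"fingers":0},{"x":2.9,"y":1.4,"z":1,"rx":0,"ry":0,"rz":0,"fingers":0},{"x":2.9,"y":1.4,"z":1,"rx":0,"ry":0,"rz":0,"fingers":0}]' >/dev/null
python3 -m inch '[{"x":2.9,"y":1.4,"z":1,"rx":0,"ry":0,"rz":0,"fingers":0},{"x":2.9,"y":1.4,"z":1,"rx":0,"ry":0,"rz":0,"fingers":0},{"x":2.9,"y":1.4,"z":1,"rx":0,"ry":0,"rz":0,"fingers":0},{"x":2.9,"y":1.4,"z":1,"rx":0,"ry":0,"rz":0,"fingers":0},{"x":2.9,"y":1.4,"z":1,"rx":0,"ry":0,"rz":0,"fingers":0}]' >/dev/null
python3 -m inch '[{"x":0,"y":0,"z":0,"rx":0,"ry":0,"rz":0,"fingers":0},{"x":0,"y":0,"z":0,"rx":0,"ry":0,"rz":0,"fingers":0}]'
python3 - <<'E'
from h import *
go([530,-208.5,80],1.151)
# side-camera view prediction of fin top of A, for a cross-check
print(proj("side",[[530,-208.5,63],[504,-307.5,63]]))
E
```

```text
t: 1.07
ee_pos: [278.4, -422.7, 242.0]
tcp_rot: [-3.141, -0.0, 1.15]
wrist_force: [0.5, -0.7, -0.7]
grip_width: 85.5
t: 2.07
ee_pos: [524.0, -215.1, 140.9]
tcp_rot: [-3.139, 0.001, 1.153]
wrist_force: [-0.8, -0.3, -0.2]
grip_width: 85.1
t2.1 at [ 524.  -215.1  140.9] yaw1.153 tilt [-3.139e+00  1.000e-03] w85.1 F [-0.8 -0.3 -0.2] q [-0.11  0.34 -0.04 -0.   -1.2  -1.88] | rz 0.002 then cm [0.84 0.28 6.09]
[[307.02250626 257.92238267]
 [299.99335506 283.02675111]]
```

```bash
python3 -m inch '[{"x":0.42,"y":0.14,"z":1.5,"rx":0,"ry":0,"rz":0,"fingers":0},{"x":0.42,"y":0.14,"z":1.5,"rx":0,"ry":0,"rz":0,"fingers":0},{"x":0,"y":0,"z":2.5,"rx":0,"ry":0,"rz":0,"fingers":0},{"x":0,"y":0,"z":2.5,"rx":0,"ry":0,"rz":0,"fingers":0},{"x":0,"y":0,"z":1.5,"rx":0,"ry":0,"rz":0,"fingers":0}]'
python3 -m inch '[{"x":0,"y":0,"z":1.0,"rx":0,"ry":0,"rz":0,"fingers":0},{"x":0,"y":0,"z":0,"rx":0,"ry":0,"rz":0,"fingers":180},{"x":0,"y":0,"z":0,"rx":0,"ry":0,"rz":0,"fingers":255},{"x":0,"y":0,"z":0,"rx":0,"ry":0,"rz":0,"fingers":255},{"x":0,"y":0,"z":0,"rx":0,"ry":0,"rz":0,"fingers":255}]' 80
python3 -m inch '[{"x":0,"y":0,"z":0,"rx":0,"ry":0,"rz":0,"fingers":255},{"x":0,"y":0,"z":0,"rx":0,"ry":0,"rz":0,"fingers":255},{"x":0,"y":0,"z":0,"rx":0,"ry":0,"rz":0,"fingers":255},{"x":0,"y":0,"z":0,"rx":0,"ry":0,"rz":0,"fingers":255},{"x":0,"y":0,"z":0,"rx":0,"ry":0,"rz":0,"fingers":255}]' 80
```

```text
t: 2.48
ee_pos: [527.9, -210.2, 45.3]
tcp_rot: [-3.139, 0.0, 1.149]
wrist_force: [-1.0, -0.1, -0.7]
grip_width: 85.4
t: 2.9
ee_pos: [530.7, -210.2, 38.8]
tcp_rot: [3.139, -0.001, 1.151]
wrist_force: [0.6, -0.6, -0.3]
grip_width: 39.0
t: 3.32
ee_pos: [530.4, -209.9, 38.3]
tcp_rot: [3.14, -0.0, 1.151]
wrist_force: [-0.2, 1.9, 6.2]
grip_width: 13.1
```

```bash
python3 -m inch '[{"x":0,"y":0,"z":-1,"rx":0,"ry":0,"rz":0,"fingers":255},{"x":0,"y":0,"z":-2,"rx":0,"ry":0,"rz":0,"fingers":255},{"x":0,"y":0,"z":-2,"rx":0,"ry":0,"rz":0,"fingers":255},{"x":0,"y":0,"z":-2,"rx":0,"ry":0,"rz":0,"fingers":255},{"x":0,"y":0,"z":-1,"rx":0,"ry":0,"rz":-0.1,"fingers":255}]' 80
python3 -m inch '[{"x":0,"y":0,"z":0,"rx":0,"ry":0,"rz":-0.115,"fingers":255},{"x":0,"y":0,"z":0,"rx":0,"ry":0,"rz":-0.115,"fingers":255},{"x":0,"y":0,"z":0,"rx":0,"ry":0,"rz":-0.115,"fingers":255},{"x":0,"y":0,"z":0,"rx":0,"ry":0,"rz":-0.115,"fingers":255},{"x":0,"y":0,"z":0,"rx":0,"ry":0,"rz":-0.115,"fingers":255}]' 80 >/dev/null
python3 -m inch '[{"x":0,"y":0,"z":0,"rx":0,"ry":0,"rz":-0.115,"fingers":255},{"x":0,"y":0,"z":0,"rx":0,"ry":0,"rz":-0.115,"fingers":255},{"x":0,"y":0,"z":0,"rx":0,"ry":0,"rz":-0.115,"fingers":255},{"x":0,"y":0,"z":0,"rx":0,"ry":0,"rz":-0.115,"fingers":255},{"x":0,"y":0,"z":0,"rx":0,"ry":0,"rz":-0.115,"fingers":255}]' 80
python3 -m inch '[{"x":0,"y":0,"z":0,"rx":0,"ry":0,"rz":-0.115,"fingers":255},{"x":0,"y":0,"z":0,"rx":0,"ry":0,"rz":-0.115,"fingers":255},{"x":0,"y":0,"z":0,"rx":0,"ry":0,"rz":-0.115,"fingers":255},{"x":0,"y":0,"z":0,"rx":0,"ry":0,"rz":-0.115,"fingers":255},{"x":0,"y":0,"z":0,"rx":0,"ry":0,"rz":-0.115,"fingers":255}]' 80 >/dev/null
python3 -m inch '[{"x":0,"y":0,"z":0,"rx":0,"ry":0,"rz":-0.115,"fingers":255},{"x":0,"y":0,"z":0,"rx":0,"ry":0,"rz":-0.115,"fingers":255},{"x":0,"y":0,"z":0,"rx":0,"ry":0,"rz":0,"fingers":255}]' 80
python3 - <<'E'
from h import *
go([601,-155,80],3.21)
E
```

```text
t: 3.73
ee_pos: [530.3, -210.1, 119.9]
tcp_rot: [3.139, 0.0, 1.25]
wrist_force: [0.1, -0.8, -1.6]
grip_width: 13.1
t: 4.57
ee_pos: [529.1, -209.7, 117.1]
tcp_rot: [-3.141, -0.001, 2.406]
wrist_force: [-0.4, 0.2, -2.2]
grip_width: 13.1
t: 5.23
ee_pos: [529.2, -209.7, 117.1]
tcp_rot: [3.141, -0.001, -3.074]
wrist_force: [-0.1, 0.0, -1.7]
grip_width: 13.2
t5.2 at [ 529.2 -209.7  117.1] yaw-3.074 tilt [ 3.141e+00 -1.000e-03] w13.2 F [-0.1  0.  -1.7] q [-0.1   0.36 -0.07 -0.   -1.14  0.17] | rz -0.001 then cm [-7.54  4.97  3.71]
```

```bash
python3 -m inch '[{"x":-1.9,"y":1.25,"z":0.9,"rx":0,"ry":0,"rz":0,"fingers":255},{"x":-1.9,"y":1.25,"z":0.9,"rx":0,"ry":0,"rz":0,"fingers":255},{"x":-1.9,"y":1.25,"z":0.9,"rx":0,"ry":0,"rz":0,"fingers":255},{"x":-1.9,"y":1.25,"z":0.9,"rx":0,"ry":0,"rz":0,"fingers":255},{"x":0,"y":0,"z":0,"rx":0,"ry":0,"rz":0,"fingers":255}]' 80
python3 - <<'E'
from h import *
go([601,-155,50],3.21)
a=optics.read_camera("top")[:,:,::-1];b=optics.read_camera("side")[:,:,::-1];cv2.imwrite("pics/top2.png",a);cv2.imwrite("pics/side2.png",b)
c=cv2.resize(a[120:240,200:350],None,fx=4,fy=4,interpolation=cv2.INTER_CUBIC)
cv2.imwrite("pics/c3.png",c)
cv2.imwrite("pics/c4.png",cv2.resize(b[170:290,260:380],None,fx=5,fy=5,interpolation=cv2.INTER_CUBIC))
E
```

```text
t: 5.65
ee_pos: [603.6, -152.6, 78.7]
tcp_rot: [3.14, -0.003, -3.08]
wrist_force: [-1.1, -0.8, -2.9]
grip_width: 13.0
t5.7 at [ 603.6 -152.6   78.7] yaw-3.080 tilt [ 3.14e+00 -3.00e-03] w13.0 F [-1.1 -0.8 -2.9] q [ 0.    0.49  0.03 -0.   -1.11  0.06] | rz -0.006 then cm [ 0.28 -0.22  2.87]
```

View pics/c3.png

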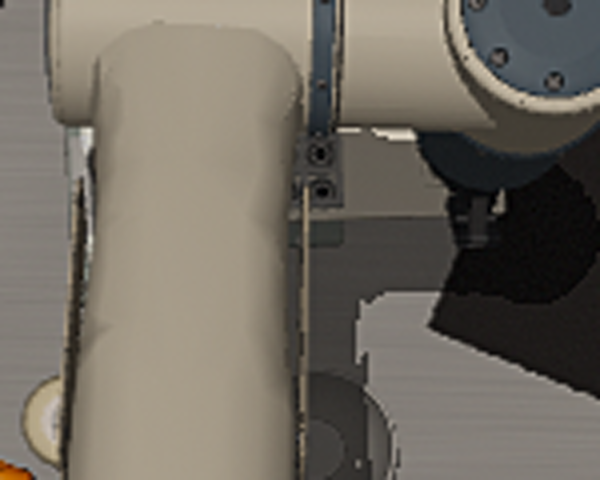

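View pics/c4.png

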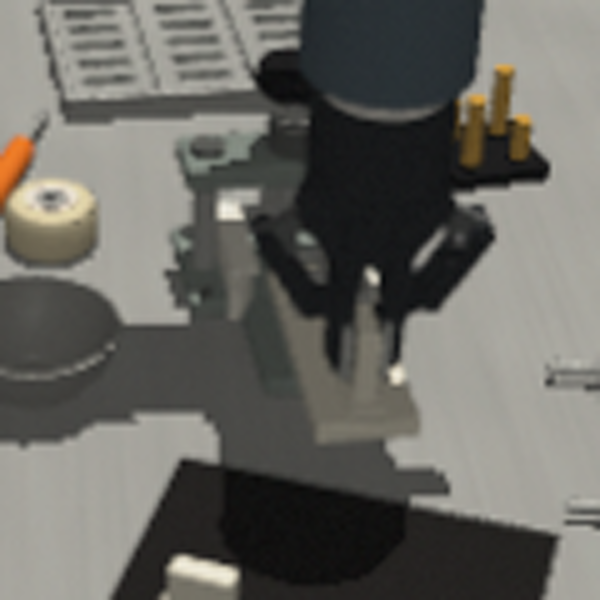

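```bash
python3 - <<'E'
from h import *
np.set_printoptions(precision=1,suppress=True)
px=lambda c,s,o:(np.array(c,float)+.5)/s-.5+o
w=unproj("top",px([(345,218),(440,213.5)],4,(200,120)),55.4);print(w)
th=1.632;d=np.array([np.cos(th),np.sin(th)]);n=np.array([-d[1],d[0]]);tcp=np.array([603.6,-152.6])
print("lateral of edge (expect 29):",(w[:,:2]-tcp)@n)
w=unproj("side",px([(318,443),(420,432)],5,(260,170)),43.4);print(w,"lat",(w[:,:2]-tcp)@n,"along (exp -30)",(w[:,:2]-tcp)@d)
# press in side0 : check fit
P=np.array([587,47]);t=1.64;D=np.array([np.cos(t),np.sin(t)]);N=np.array([-D[1],D[0]])
L=[(-130,-38,12),(-130,38,12),(0,0,152),(-23,-70,94),(-23,70,94)]
print((proj("side",[np.r_[P+x*D+y*N,z] for x,y,z in L])-[200,150])*2.4)
E
```

```text
[[ 569.6  -83.5   55.4]
 [ 574.2 -143.6   55.4]]
lateral of edge (expect 29): [29.7 28.8]
[[ 576.6 -185.8   43.4]
 [ 633.4 -177.9   43.4]] lat [ 29.  -28.2] along (exp -30) [-31.4 -27.1]
[[330.2 226.2]
 [269.1 229.9]
 [286.5  77. ]
 [341.4 123.4]
 [232.6 128.6]]
```

```bash
python3 - <<'E'
from h import *
go([600.8,-152.5,49],3.211)
E
python3 -m inch '[{"x":0.28,"y":0,"z":1,"rx":0,"ry":0,"rz":-0.008,"fingers":255},{"x":0,"y":0,"z":1,"rx":0,"ry":0,"rz":0,"fingers":255},{"x":0,"y":0,"z":0.95,"rx":0,"ry":0,"rz":0,"fingers":255},{"x":0,"y":0,"z":0,"rx":0,"ry":0,"rz":0,"fingers":255}]' 80
python3 - <<'E'
from h import *
go([600.8,-152.5,49],3.211);go([593.8,-50.8,49],3.211)
E
```

```text
t5.8 at [ 602.1 -154.5   80.4] yaw-3.079 tilt [ 3.141e+00 -2.000e-03] w13.1 F [-0.5 -0.1 -2.3] q [-0.    0.49  0.03 -0.   -1.12  0.06] | rz -0.007 then cm [0.12 0.21 3.14]
t: 6.08
ee_pos: [597.6, -155.4, 49.4]
tcp_rot: [3.14, -0.004, -3.072]
wrist_force: [-0.8, 0.1, -2.6]
grip_width: 13.3
t6.1 at [ 597.6 -155.4   49.4] yaw-3.072 tilt [ 3.14  -0.004] w13.3 F [-0.8  0.1 -2.6] q [-0.    0.51 -0.02 -0.   -1.05  0.07] | rz 0.000 then cm [-0.34  0.26  0.04]
t6.1 at [ 597.6 -155.4   49.4] yaw-3.072 tilt [ 3.14  -0.004] w13.3 F [-0.8  0.1 -2.6] q [-0.    0.51 -0.02 -0.   -1.05  0.07] | rz 0.000 then cm [-0.35 10.46  0.04]
```

```bash
python3 -m inch '[{"x":-0.25,"y":0,"z":0,"rx":0,"ry":0,"rz":0,"fingers":255},{"x":0,"y":0,"z":0,"rx":0,"ry":0,"rz":0,"fingers":255}]' 80
python3 -m inch '[{"x":0,"y":1,"z":0,"rx":0,"ry":0,"rz":0,"fingers":255},{"x":0,"y":1,"z":0,"rx":0,"ry":0,"rz":0,"fingers":255},{"x":0,"y":1,"z":0,"rx":0,"ry":0,"rz":0,"fingers":255},{"x":0,"y":0,"z":0,"rx":0,"ry":0,"rz":0,"fingers":255}]' 80
python3 -m inch '[{"x":0,"y":1,"z":0,"rx":0,"ry":0,"rz":0,"fingers":255},{"x":0,"y":1,"z":0,"rx":0,"ry":0,"rz":0,"fingers":255},{"x":0,"y":0,"z":0,"rx":0,"ry":0,"rz":0,"fingers":255}]' 80
python3 - <<'E'
from h import *
go([593.8,-50.8,49],3.211)
E
```

```text
t: 6.25
ee_pos: [602.7, -155.4, 52.2]
tcp_rot: [-3.141, 0.001, -3.07]
wrist_force: [0.7, 0.6, -1.6]
grip_width: 13.0
t: 6.58
ee_pos: [600.0, -122.8, 52.2]
tcp_rot: [3.141, 0.001, -3.068]
wrist_force: [-0.2, 0.7, -2.1]
grip_width: 13.3
t: 6.83
ee_pos: [598.4, -103.1, 51.9]
tcp_rot: [3.141, 0.0, -3.068]
wrist_force: [-0.2, 1.0, -2.9]
grip_width: 13.0
t6.8 at [ 598.4 -103.1   51.9] yaw-3.068 tilt [3.141 0.   ] w13.0 F [-0.2  1.  -2.9] q [ 0.09  0.49 -0.05 -0.   -1.03 -0.01] | rz 0.004 then cm [0.1  5.25 0.29]
```

```bash
python3 -m inch '[{"x":0.05,"y":0,"z":0.2,"rx":0,"ry":0,"rz":0.004,"fingers":255},{"x":0,"y":1,"z":0,"rx":0,"ry":0,"rz":0,"fingers":255},{"x":0,"y":1,"z":0,"rx":0,"ry":0,"rz":0,"fingers":255},{"x":0,"y":0,"z":0,"rx":0,"ry":0,"rz":0,"fingers":255}]' 80
python3 -m inch '[{"x":0,"y":1,"z":0,"rx":0,"ry":0,"rz":0,"fingers":255},{"x":0,"y":1,"z":0,"rx":0,"ry":0,"rz":0,"fingers":255},{"x":0,"y":0.5,"z":0,"rx":0,"ry":0,"rz":0,"fingers":255},{"x":0,"y":0,"z":0,"rx":0,"ry":0,"rz":0,"fingers":255}]' 80
python3 - <<'E'
from h import *
go([593.8,-50.8,49],3.211)
E
```

```text
t: 7.17
ee_pos: [596.5, -83.6, 49.7]
tcp_rot: [3.141, -0.0, -3.073]
wrist_force: [0.4, 0.3, -2.2]
grip_width: 12.8
t: 7.5
ee_pos: [594.9, -58.9, 49.9]
tcp_rot: [3.141, 0.0, -3.072]
wrist_force: [-0.6, -0.5, -2.1]
grip_width: 12.9
t7.5 at [594.9 -58.9  49.9] yaw-3.072 tilt [3.141 0.   ] w12.9 F [-0.6 -0.5 -2.1] q [ 0.16  0.47 -0.08 -0.   -1.02 -0.09] | rz 0.000 then cm [0.05 0.82 0.09]
```

Clean so far. Next I'll push on gently until it meets the back stop.

```bash
python3 -m inch '[{"x":0,"y":0.4,"z":0,"rx":0,"ry":0,"rz":0,"fingers":255},{"x":0,"y":0.2,"z":0,"rx":0,"ry":0,"rz":0,"fingers":255},{"x":0,"y":0,"z":0,"rx":0,"ry":0,"rz":0,"fingers":255}]' 80
python3 -m inch '[{"x":0,"y":0.2,"z":0,"rx":0,"ry":0,"rz":0,"fingers":255},{"x":0,"y":0,"z":0,"rx":0,"ry":0,"rz":0,"fingers":255}]' 80
python3 -m inch '[{"x":0,"y":0.2,"z":0,"rx":0,"ry":0,"rz":0,"fingers":255},{"x":0,"y":0,"z":0,"rx":0,"ry":0,"rz":0,"fingers":255}]' 80
```

```text
t: 7.75
ee_pos: [594.5, -54.1, 49.8]
tcp_rot: [3.142, -0.0, -3.073]
wrist_force: [0.2, -0.1, -2.2]
grip_width: 12.6
t: 7.92
ee_pos: [594.4, -52.3, 49.8]
tcp_rot: [3.142, 0.0, -3.074]
wrist_force: [0.2, 0.0, -2.3]
grip_width: 13.0
t: 8.08
ee_pos: [594.2, -50.3, 49.7]
tcp_rot: [3.142, -0.0, -3.074]
wrist_force: [0.0, -0.7, -2.6]
grip_width: 13.0
```

```bash
python3 -m inch '[{"x":0,"y":0.2,"z":0,"rx":0,"ry":0,"rz":0,"fingers":255},{"x":0,"y":0,"z":0,"rx":0,"ry":0,"rz":0,"fingers":255}]' 80
python3 -m inch '[{"x":0,"y":0.2,"z":0,"rx":0,"ry":0,"rz":0,"fingers":255},{"x":0,"y":0,"z":0,"rx":0,"ry":0,"rz":0,"fingers":255}]' 80
```

```text
t: 8.25
ee_pos: [594.4, -49.2, 50.2]
tcp_rot: [-3.14, 0.0, -3.073]
wrist_force: [0.3, -4.1, -1.5]
grip_width: 12.9
t: 8.42
ee_pos: [594.6, -48.9, 50.8]
tcp_rot: [-3.137, 0.001, -3.072]
wrist_force: [0.7, -11.4, -1.2]
grip_width: 13.2
```

```bash
python3 -m inch '[{"x":0,"y":-0.25,"z":0.2,"rx":0,"ry":0,"rz":0,"fingers":255},{"x":0,"y":0,"z":0,"rx":0,"ry":0,"rz":0,"fingers":255},{"x":0,"y":0,"z":0,"rx":0,"ry":0,"rz":0,"fingers":60},{"x":0,"y":0,"z":0,"rx":0,"ry":0,"rz":0,"fingers":60},{"x":0,"y":0,"z":0,"rx":0,"ry":0,"rz":0,"fingers":60}]' 80
python3 -m inch '[{"x":0,"y":0,"z":0,"rx":0,"ry":0,"rz":0,"fingers":60},{"x":0,"y":0,"z":-2,"rx":0,"ry":0,"rz":0,"fingers":60},{"x":0,"y":0,"z":-3,"rx":0,"ry":0,"rz":0,"fingers":60},{"x":0,"y":0,"z":-4,"rx":0,"ry":0,"rz":0,"fingers":60},{"x":0,"y":0,"z":-4,"rx":0,"ry":0,"rz":0,"fingers":60}]' 80
python3 -m inch '[{"x":0,"y":0,"z":-4,"rx":0,"ry":0,"rz":0,"fingers":255},{"x":0,"y":2.3,"z":0,"rx":0,"ry":0,"rz":0,"fingers":255},{"x":0,"y":2.3,"z":0,"rx":0,"ry":0,"rz":0,"fingers":255},{"x":0,"y":2.3,"z":0,"rx":0,"ry":0,"rz":0,"fingers":255},{"x":0,"y":2.3,"z":0,"rx":0,"ry":0,"rz":0,"fingers":255}]' 80
python3 -m inch '[{"x":0,"y":0.5,"z":1,"rx":0,"ry":0,"rz":0,"fingers":255},{"x":0,"y":0,"z":1,"rx":0,"ry":0,"rz":0,"fingers":255},{"x":0,"y":0,"z":0,"rx":0,"ry":0,"rz":0,"fingers":255}]' 80
python3 - <<'E'
from h import *
go([587,47,170],3.211)
E
```

```text
t: 8.83
ee_pos: [594.4, -48.3, 48.0]
tcp_rot: [3.141, 0.001, -3.073]
wrist_force: [-0.3, 0.2, -1.1]
grip_width: 48.8
t: 9.25
ee_pos: [593.4, -48.7, 178.8]
tcp_rot: [3.142, -0.002, -3.073]
wrist_force: [1.3, 0.4, 0.8]
grip_width: 64.9
t: 9.67
ee_pos: [587.7, 44.2, 218.1]
tcp_rot: [3.141, 0.001, -3.074]
wrist_force: [0.6, 0.5, -0.3]
grip_width: 4.5
t: 9.92
ee_pos: [586.1, 48.0, 195.0]
tcp_rot: [-3.142, -0.005, -3.073]
wrist_force: [0.9, 0.2, -0.9]
grip_width: -0.0
t9.9 at [586.1  48.  195. ] yaw-3.073 tilt [-3.142 -0.005] w-0.0 F [ 0.9  0.2 -0.9] q [ 0.35  0.35  0.12 -0.   -1.35 -0.28] | rz -0.001 then cm [-0.08 -0.1   2.5 ]
```

```bash
python3 -m inch '[{"x":0,"y":0,"z":1,"rx":0,"ry":0,"rz":0,"fingers":255},{"x":0,"y":0,"z":1,"rx":0,"ry":0,"rz":0,"fingers":255},{"x":0,"y":0,"z":1,"rx":0,"ry":0,"rz":0,"fingers":255},{"x":0,"y":0,"z":0,"rx":0,"ry":0,"rz":0,"fingers":255}]' 80
python3 -m inch '[{"x":0,"y":0,"z":0.5,"rx":0,"ry":0,"rz":0,"fingers":255},{"x":0,"y":0,"z":0.5,"rx":0,"ry":0,"rz":0,"fingers":255},{"x":0,"y":0,"z":0,"rx":0,"ry":0,"rz":0,"fingers":255}]' 80
python3 -m inch '[{"x":0,"y":0,"z":0.3,"rx":0,"ry":0,"rz":0,"fingers":255},{"x":0,"y":0,"z":0.3,"rx":0,"ry":0,"rz":0,"fingers":255},{"x":0,"y":0,"z":0,"rx":0,"ry":0,"rz":0,"fingers":255}]' 80
python3 -m inch '[{"x":0,"y":0,"z":0.3,"rx":0,"ry":0,"rz":0,"fingers":255},{"x":0,"y":0,"z":0.1,"rx":0,"ry":0,"rz":0,"fingers":255},{"x":0,"y":0,"z":0,"rx":0,"ry":0,"rz":0,"fingers":255}]' 80
```

```text
t: 10.25
ee_pos: [586.1, 47.1, 164.7]
tcp_rot: [-3.141, -0.005, -3.075]
wrist_force: [-1.0, -0.5, -0.3]
grip_width: -0.1
t: 10.5
ee_pos: [587.7, 47.4, 157.7]
tcp_rot: [-3.141, 0.0, -3.074]
wrist_force: [-1.2, -1.0, 3.6]
grip_width: 0.1
t: 10.75
ee_pos: [587.8, 47.4, 152.5]
tcp_rot: [-3.141, 0.001, -3.073]
wrist_force: [-1.9, -0.7, 4.6]
grip_width: 0.0
t: 11.0
ee_pos: [587.9, 47.5, 149.7]
tcp_rot: [-3.141, 0.002, -3.073]
wrist_force: [-3.2, -1.8, 9.6]
grip_width: 0.3
```

```bash
python3 -m inch '[{"x":0,"y":0,"z":0.2,"rx":0,"ry":0,"rz":0,"fingers":255},{"x":0,"y":0,"z":0.2,"rx":0,"ry":0,"rz":0,"fingers":255},{"x":0,"y":0,"z":0,"rx":0,"ry":0,"rz":0,"fingers":255}]' 80
python3 -m inch '[{"x":0,"y":0,"z":0.2,"rx":0,"ry":0,"rz":0,"fingers":255},{"x":0,"y":0,"z":0,"rx":0,"ry":0,"rz":0,"fingers":255}]' 80
python3 -m inch '[{"x":0,"y":0,"z":0.15,"rx":0,"ry":0,"rz":0,"fingers":255},{"x":0,"y":0,"z":0,"rx":0,"ry":0,"rz":0,"fingers":255}]' 80
```

```text
t: 11.25
ee_pos: [587.9, 47.4, 146.1]
tcp_rot: [-3.141, 0.002, -3.073]
wrist_force: [-3.4, -1.2, 9.9]
grip_width: 0.1
t: 11.42
ee_pos: [587.9, 47.4, 144.3]
tcp_rot: [-3.141, 0.002, -3.073]
wrist_force: [-5.4, -1.5, 13.1]
grip_width: -0.2
t: 11.58
ee_pos: [587.9, 47.4, 143.1]
tcp_rot: [-3.141, 0.003, -3.073]
wrist_force: [-6.6, -1.9, 13.5]
grip_width: 0.1
```

```bash
python3 -m inch '[{"x":0,"y":0,"z":0.15,"rx":0,"ry":0,"rz":0,"fingers":255},{"x":0,"y":0,"z":0,"rx":0,"ry":0,"rz":0,"fingers":255}]' 80
python3 -m inch '[{"x":0,"y":0,"z":0.15,"rx":0,"ry":0,"rz":0,"fingers":255},{"x":0,"y":0,"z":0,"rx":0,"ry":0,"rz":0,"fingers":255}]' 80
```

```text
t: 11.75
ee_pos: [588.0, 47.4, 143.0]
tcp_rot: [-3.14, 0.004, -3.073]
wrist_force: [-8.5, -1.1, 20.5]
grip_width: 0.1
t: 11.92
ee_pos: [588.0, 47.4, 142.9]
tcp_rot: [-3.14, 0.005, -3.072]
wrist_force: [-12.9, -0.5, 27.4]
grip_width: -0.2
```

The plunger hit its stop at 142.9 mm, about 20 mm of stroke, with the force rising to 27 N. Now I'll release it and go back to the fin.

```bash
python3 -m inch '[{"x":0,"y":0,"z":-1,"rx":0,"ry":0,"rz":0,"fingers":255},{"x":0,"y":0,"z":-2,"rx":0,"ry":0,"rz":0,"fingers":255},{"x":0,"y":0,"z":-3,"rx":0,"ry":0,"rz":0,"fingers":255},{"x":0,"y":0,"z":-2,"rx":0,"ry":0,"rz":0,"fingers":60},{"x":0,"y":-2,"z":0,"rx":0,"ry":0,"rz":0,"fingers":60}]' 80
python3 -m inch '[{"x":0,"y":-2.5,"z":0,"rx":0,"ry":0,"rz":0,"fingers":60},{"x":0,"y":-2.5,"z":0,"rx":0,"ry":0,"rz":0,"fingers":60},{"x":0,"y":-2.5,"z":0,"rx":0,"ry":0,"rz":0,"fingers":60},{"x":0,"y":0,"z":0,"rx":0,"ry":0,"rz":0,"fingers":60}]' 80
python3 - <<'E'
from h import *
go([594.3,-48.6,48],3.211)
a=optics.read_camera("side");cv2.imwrite("pics/side3.png",a[:,:,::-1])
E
```

```text
t: 12.33
ee_pos: [591.3, 30.4, 222.5]
tcp_rot: [3.14, 0.01, -3.07]
wrist_force: [1.9, 0.4, 0.3]
grip_width: 23.3
t: 12.67
ee_pos: [594.0, -50.0, 217.1]
tcp_rot: [-3.141, -0.0, -3.077]
wrist_force: [-0.8, 0.1, -0.7]
grip_width: 65.4
t12.7 at [594.  -50.  217.1] yaw-3.077 tilt [-3.141 -0.   ] w65.4 F [-0.8  0.1 -0.7] q [ 0.18  0.35  0.18  0.   -1.4  -0.11] | rz -0.004 then cm [-0.03  0.14 16.91]
```

Down by 16.9 cm, regrip, then draw straight out.

```bash
python3 -m inch '[{"x":0,"y":0,"z":3.5,"rx":0,"ry":0,"rz":0,"fingers":60},{"x":0,"y":0,"z":3.5,"rx":0,"ry":0,"rz":0,"fingers":60},{"x":0,"y":0,"z":3.5,"rx":0,"ry":0,"rz":0,"fingers":60},{"x":0,"y":0,"z":3.5,"rx":0,"ry":0,"rz":0,"fingers":60},{"x":0,"y":0,"z":2.5,"rx":0,"ry":0,"rz":0,"fingers":60}]' 80
python3 -m inch '[{"x":0,"y":0,"z":0.4,"rx":0,"ry":0,"rz":0,"fingers":60},{"x":0,"y":0,"z":0,"rx":0,"ry":0,"rz":0,"fingers":255},{"x":0,"y":0,"z":0,"rx":0,"ry":0,"rz":0,"fingers":255},{"x":0,"y":0,"z":0,"rx":0,"ry":0,"rz":0,"fingers":255},{"x":0,"y":0,"z":0,"rx":0,"ry":0,"rz":0,"fingers":255}]' 80
python3 -m inch '[{"x":0,"y":0,"z":0,"rx":0,"ry":0,"rz":0,"fingers":255},{"x":0,"y":0,"z":0,"rx":0,"ry":0,"rz":0,"fingers":255},{"x":0,"y":0,"z":0,"rx":0,"ry":0,"rz":0,"fingers":255}]' 80
python3 -m inch '[{"x":0,"y":-1,"z":-0.1,"rx":0,"ry":0,"rz":0,"fingers":255},{"x":0,"y":-1.5,"z":0,"rx":0,"ry":0,"rz":0,"fingers":255},{"x":0,"y":-1.5,"z":0,"rx":0,"ry":0,"rz":0,"fingers":255},{"x":0,"y":-1.5,"z":0,"rx":0,"ry":0,"rz":0,"fingers":255},{"x":0,"y":0,"z":0,"rx":0,"ry":0,"rz":0,"fingers":255}]' 80
```

```text
t: 13.13
ee_pos: [592.5, -45.8, 49.0]
tcp_rot: [3.141, -0.003, -3.074]
wrist_force: [-0.8, 0.9, -0.8]
grip_width: 65.4
t: 13.55
ee_pos: [595.5, -46.5, 50.5]
tcp_rot: [3.141, 0.004, -3.073]
wrist_force: [-0.7, 0.1, 0.3]
grip_width: 16.9
t: 13.8
ee_pos: [595.5, -46.7, 50.6]
tcp_rot: [-3.142, 0.004, -3.073]
wrist_force: [-0.6, 1.0, 7.7]
grip_width: 13.2
t: 14.22
ee_pos: [598.6, -104.2, 50.6]
tcp_rot: [-3.141, 0.002, -3.075]
wrist_force: [0.1, -2.9, 3.1]
grip_width: 13.2
```

```bash
python3 -m inch '[{"x":0,"y":-2,"z":0,"rx":0,"ry":0,"rz":0,"fingers":255},{"x":0,"y":-2,"z":0,"rx":0,"ry":0,"rz":0,"fingers":255},{"x":0,"y":-2,"z":0,"rx":0,"ry":0,"rz":0,"fingers":255},{"x":0,"y":0,"z":-2,"rx":0,"ry":0,"rz":0,"fingers":255},{"x":0,"y":0,"z":-3,"rx":0,"ry":0,"rz":0,"fingers":255}]' 80
python3 -m inch '[{"x":0,"y":0,"z":-3.5,"rx":0,"ry":0,"rz":0,"fingers":255},{"x":0,"y":0,"z":-3.5,"rx":0,"ry":0,"rz":0,"fingers":255},{"x":0,"y":0,"z":-3.5,"rx":0,"ry":0,"rz":0,"fingers":255},{"x":0,"y":0,"z":-3,"rx":0,"ry":0,"rz":0,"fingers":255},{"x":0,"y":0,"z":0,"rx":0,"ry":0,"rz":-0.03,"fingers":255}]' 80
python3 - <<'E'
from h import *
go([555.5,298,230],3.242)
a=optics.read_camera("side");cv2.imwrite("pics/side4.png",cv2.resize(a[100:300,200:400,::-1],None,fx=3,fy=3,interpolation=cv2.INTER_CUBIC))
E
```

```text
t: 14.63
ee_pos: [598.8, -162.0, 95.9]
tcp_rot: [3.139, -0.008, -3.076]
wrist_force: [1.1, 0.1, -1.9]
grip_width: 12.9
t: 15.05
ee_pos: [604.1, -162.5, 242.1]
tcp_rot: [-3.137, 0.011, -3.044]
wrist_force: [1.3, -1.1, 0.0]
grip_width: 12.9
t15.1 at [ 604.1 -162.5  242.1] yaw-3.044 tilt [-3.137  0.011] w12.9 F [ 1.3 -1.1  0. ] q [-0.01  0.4   0.31  0.   -1.47  0.11] | rz -0.002 then cm [ 0.22 46.31  1.21]
```

View pics/side4.png

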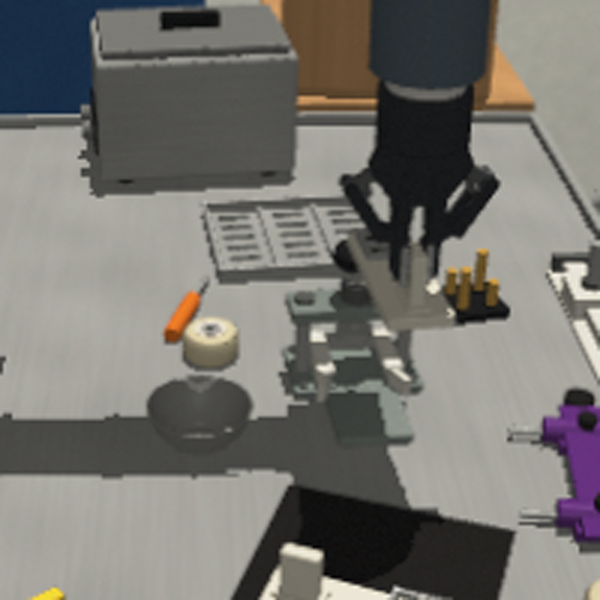

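The side view shows the cassette held level over the apron, the knob back up at about (345,255), and the bystanders unmoved. On to the basket.

```bash
python3 -m inch '[{"x":0,"y":3.3,"z":0,"rx":0,"ry":0,"rz":0,"fingers":255},{"x":0,"y":3.3,"z":0,"rx":0,"ry":0,"rz":0,"fingers":255},{"x":0,"y":3.3,"z":0,"rx":0,"ry":0,"rz":0,"fingers":255},{"x":0,"y":3.3,"z":0,"rx":0,"ry":0,"rz":0,"fingers":255},{"x":0,"y":3.3,"z":0,"rx":0,"ry":0,"rz":0,"fingers":255}]' 80
python3 -m inch '[{"x":0,"y":3.3,"z":0,"rx":0,"ry":0,"rz":0,"fingers":255},{"x":0,"y":3.3,"z":0,"rx":0,"ry":0,"rz":0,"fingers":255},{"x":0,"y":3.3,"z":0,"rx":0,"ry":0,"rz":0,"fingers":255},{"x":0,"y":3.3,"z":0,"rx":0,"ry":0,"rz":0,"fingers":255},{"x":0,"y":3.3,"z":0,"rx":0,"ry":0,"rz":0,"fingers":255}]' 80 >/dev/null
python3 -m inch '[{"x":0,"y":3.3,"z":0,"rx":0,"ry":0,"rz":0,"fingers":255},{"x":0,"y":3.3,"z":0,"rx":0,"ry":0,"rz":0,"fingers":255},{"x":0,"y":3.3,"z":0,"rx":0,"ry":0,"rz":0,"fingers":255},{"x":0,"y":3.3,"z":0,"rx":0,"ry":0,"rz":0,"fingers":255},{"x":0,"y":0,"z":0,"rx":0,"ry":0,"rz":0,"fingers":255}]' 80
python3 - <<'E'
from h import *
go([555.5,298,110],3.242)
E
```

```text
t: 15.52
ee_pos: [584.3, 4.2, 232.6]
tcp_rot: [3.141, -0.003, -3.045]
wrist_force: [1.8, -0.1, -1.9]
grip_width: 12.7
t: 16.35
ee_pos: [554.4, 303.3, 231.1]
tcp_rot: [-3.141, -0.004, -3.04]
wrist_force: [-0.3, -1.3, -3.1]
grip_width: 12.8
t16.4 at [554.4 303.3 231.1] yaw-3.040 tilt [-3.141 -0.004] w12.8 F [-0.3 -1.3 -3.1] q [ 0.75  0.43  0.33 -0.   -1.48 -0.64] | rz 0.001 then cm [-0.06 -0.54 12.11]
```

```bash
python3 -m inch '[{"x":0,"y":-0.25,"z":3,"rx":0,"ry":0,"rz":0,"fingers":255},{"x":0,"y":0,"z":3,"rx":0,"ry":0,"rz":0,"fingers":255},{"x":0,"y":0,"z":3,"rx":0,"ry":0,"rz":0,"fingers":255},{"x":0,"y":0,"z":3,"rx":0,"ry":0,"rz":0,"fingers":255},{"x":0,"y":0,"z":2.5,"rx":0,"ry":0,"rz":0,"fingers":255}]' 80
python3 -m inch '[{"x":0,"y":0,"z":0,"rx":0,"ry":0,"rz":0,"fingers":255}]' 80
python3 - <<'E'
from h import *
go([555.5,300.7,43],3.242)
a=optics.read_camera("top");b=optics.read_camera("side")
A=cv2.resize(a[100:250,60:260,::-1],None,fx=4,fy=4,interpolation=cv2.INTER_CUBIC)
cv2.imwrite("pics/c5.png",A)
cv2.imwrite("pics/c6.png",cv2.resize(b[120:240,240:400,::-1],None,fx=5,fy=5,interpolation=cv2.INTER_CUBIC))
E
```

```text
t: 16.77
ee_pos: [554.7, 294.6, 85.3]
tcp_rot: [-3.139, -0.005, -3.045]
wrist_force: [-0.1, 0.4, -2.5]
grip_width: 12.4
t: 16.85
ee_pos: [552.2, 293.0, 81.4]
tcp_rot: [-3.135, -0.013, -3.045]
wrist_force: [-0.9, -0.2, -2.6]
grip_width: 12.8
t16.9 at [552.2 293.   81.4] yaw-3.045 tilt [-3.135 -0.013] w12.8 F [-0.9 -0.2 -2.6] q [ 0.74  0.5   0.06 -0.   -1.14 -0.64] | rz -0.004 then cm [-0.41  0.73  3.84]
```

View pics/c5.png

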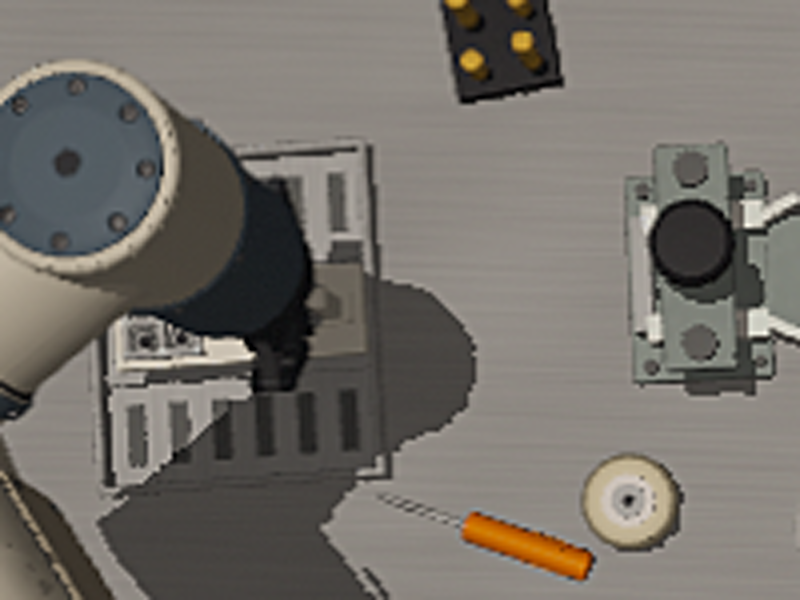

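Top view: the cassette is above the centre lane, its fin end's corners at crop (361,262) and (367,354), and its cover end's at (112,374).

```bash
python3 - <<'E'
from h import *
np.set_printoptions(precision=2,suppress=True)
px=(np.array([(361,262),(367,354),(112,374)],float)+.5)/4-.5+[60,100]
p,r=fit("top",px,[(-80,-29,54.8),(-80,29,54.8),(80,29,54.8)],[550,347,1.67]);print(p,r)
B=np.array([550.5,347.5]);t=1.671;d=np.array([np.cos(t),np.sin(t)]);n=np.array([-d[1],d[0]])
print("along",(p[:2]-B)@d,"lat",(p[:2]-B)@n)
go([555.5,300.7,43],3.242)
E
```

```text
[545.67 338.61   1.68] [[-0.26  0.22]
 [-0.29 -0.08]
 [ 0.63 -0.13]]
along -8.364537443772774 lat 5.700070925195765
t16.9 at [556.1 295.   88.2] yaw-3.044 tilt [-3.14 -0.  ] w13.3 F [ 0.6  0.9 -0.7] q [ 0.74  0.49  0.06  0.   -1.14 -0.64] | rz -0.003 then cm [0.   0.58 4.52]
```

```bash
python3 -m inch '[{"x":-0.1,"y":0.65,"z":0.5,"rx":0,"ry":0,"rz":0,"fingers":255},{"x":0,"y":0,"z":0.8,"rx":0,"ry":0,"rz":0,"fingers":255},{"x":0,"y":0,"z":0.8,"rx":0,"ry":0,"rz":0,"fingers":255},{"x":0,"y":0,"z":0.8,"rx":0,"ry":0,"rz":0,"fingers":255},{"x":0,"y":0,"z":0,"rx":0,"ry":0,"rz":0,"fingers":255}]' 80
python3 -m inch '[{"x":0,"y":0,"z":0.6,"rx":0,"ry":0,"rz":0,"fingers":255},{"x":0,"y":0,"z":0,"rx":0,"ry":0,"rz":0,"fingers":255},{"x":0,"y":0,"z":0.5,"rx":0,"ry":0,"rz":0,"fingers":255},{"x":0,"y":0,"z":0,"rx":0,"ry":0,"rz":0,"fingers":255}]' 80
python3 -m inch '[{"x":0,"y":0,"z":0.2,"rx":0,"ry":0,"rz":0,"fingers":255},{"x":0,"y":0,"z":0,"rx":0,"ry":0,"rz":0,"fingers":255}]' 80
```

```text
t: 17.37
ee_pos: [556.0, 301.6, 58.2]
tcp_rot: [-3.14, -0.003, -3.044]
wrist_force: [-0.5, 0.1, -2.0]
grip_width: 12.7
t: 17.7
ee_pos: [556.9, 302.0, 48.5]
tcp_rot: [-3.141, -0.001, -3.044]
wrist_force: [0.4, -0.6, -1.9]
grip_width: 12.5
t: 17.87
ee_pos: [557.2, 302.2, 47.1]
tcp_rot: [-3.141, -0.0, -3.044]
wrist_force: [-0.1, -0.3, -2.8]
grip_width: 13.3
```

```bash
python3 -m inch '[{"x":0,"y":0,"z":0.25,"rx":0,"ry":0,"rz":0,"fingers":255},{"x":0,"y":0,"z":0,"rx":0,"ry":0,"rz":0,"fingers":255}]' 80
python3 -m inch '[{"x":0,"y":0,"z":0.15,"rx":0,"ry":0,"rz":0,"fingers":255},{"x":0,"y":0,"z":0,"rx":0,"ry":0,"rz":0,"fingers":255}]' 80
python3 -m inch '[{"x":0,"y":0,"z":0.15,"rx":0,"ry":0,"rz":0,"fingers":255},{"x":0,"y":0,"z":0,"rx":0,"ry":0,"rz":0,"fingers":255}]' 80
```

```text
t: 18.03
ee_pos: [557.1, 302.2, 44.5]
tcp_rot: [-3.142, -0.0, -3.044]
wrist_force: [0.9, 0.1, -1.4]
grip_width: 13.0
t: 18.2
ee_pos: [557.1, 302.2, 43.0]
tcp_rot: [-3.141, -0.0, -3.044]
wrist_force: [0.8, -0.4, -2.4]
grip_width: 12.7
t: 18.37
ee_pos: [557.4, 302.4, 42.6]
tcp_rot: [3.141, 0.001, -3.043]
wrist_force: [-2.3, -0.8, 2.9]
grip_width: 12.9
```

```bash
python3 -m inch '[{"x":0,"y":0,"z":0,"rx":0,"ry":0,"rz":0,"fingers":60},{"x":0,"y":0,"z":0,"rx":0,"ry":0,"rz":0,"fingers":60},{"x":0,"y":0,"z":0,"rx":0,"ry":0,"rz":0,"fingers":60},{"x":0,"y":0,"z":0,"rx":0,"ry":0,"rz":0,"fingers":60},{"x":0,"y":0,"z":-2,"rx":0,"ry":0,"rz":0,"fingers":60}]' 80
python3 -m inch '[{"x":0,"y":0,"z":-3,"rx":0,"ry":0,"rz":0,"fingers":60},{"x":0,"y":0,"z":-4,"rx":0,"ry":0,"rz":0,"fingers":60},{"x":0,"y":0,"z":-4,"rx":0,"ry":0,"rz":0,"fingers":60},{"x":0,"y":0,"z":-4,"rx":0,"ry":0,"rz":0,"fingers":60},{"x":0,"y":-2,"z":0,"rx":0,"ry":0,"rz":0.115,"fingers":0}]' 80
python3 -m inch '[{"x":0,"y":-3,"z":0,"rx":0,"ry":0,"rz":0,"fingers":0},{"x":0,"y":-3,"z":0,"rx":0,"ry":0,"rz":0,"fingers":0},{"x":0,"y":-3,"z":0,"rx":0,"ry":0,"rz":0,"fingers":0},{"x":0,"y":-3,"z":0,"rx":0,"ry":0,"rz":0,"fingers":0},{"x":0,"y":-3,"z":0,"rx":0,"ry":0,"rz":0,"fingers":0}]' 80
python3 -m inch '[{"x":0,"y":-3,"z":0,"rx":0,"ry":0,"rz":0,"fingers":0},{"x":0,"y":-3,"z":0,"rx":0,"ry":0,"rz":0,"fingers":0},{"x":0,"y":-3,"z":0,"rx":0,"ry":0,"rz":0,"fingers":0},{"x":0,"y":-3,"z":0,"rx":0,"ry":0,"rz":0,"fingers":0},{"x":0,"y":-3,"z":0,"rx":0,"ry":0,"rz":0,"fingers":0}]' 80
python3 - <<'E'
from h import *
go([504,-307,150],1.17)
a=optics.read_camera("top")[:,:,::-1];b=optics.read_camera("side")[:,:,::-1]
cv2.imwrite("pics/top7.png",a);cv2.imwrite("pics/side7.png",b)
E
```

```text
t: 18.78
ee_pos: [554.9, 300.8, 57.8]
tcp_rot: [-3.138, -0.007, -3.044]
wrist_force: [-0.5, 0.3, -0.7]
grip_width: 65.1
t: 19.2
ee_pos: [562.5, 285.7, 221.5]
tcp_rot: [3.134, 0.014, 3.128]
wrist_force: [1.3, 0.1, 1.7]
grip_width: 75.8
t: 19.62
ee_pos: [556.4, 131.1, 211.9]
tcp_rot: [3.141, 0.0, 3.125]
wrist_force: [0.6, -0.7, 0.1]
grip_width: 85.4
t: 20.03
ee_pos: [553.9, -19.0, 212.0]
tcp_rot: [3.141, 0.0, 3.125]
wrist_force: [0.6, -0.3, -0.1]
grip_width: 85.4
t20.0 at [553.9 -19.  212. ] yaw3.125 tilt [3.141 0.   ] w85.4 F [ 0.6 -0.3 -0.1] q [ 0.25  0.27  0.06 -0.   -1.35 -0.26] | rz 1.955 then cm [-28.46   6.65   6.2 ]
```

View pics/top7.png

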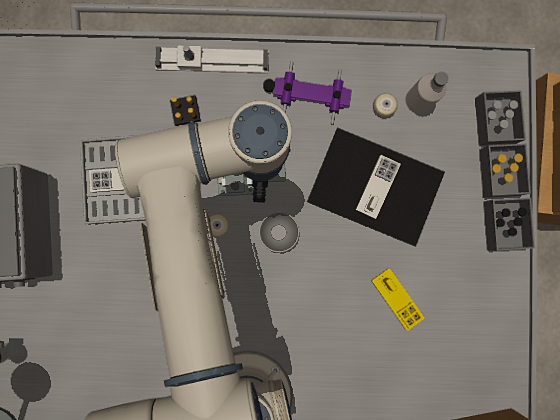

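The top view (number 10) has cassette A in the centre lane and B still on the mat at about (380,185). Next: check whether B shifted, turn and approach.

```bash
python3 - <<'E'
from h import *
a=cv2.imread("pics/top0.png").astype(int);b=cv2.imread("pics/top7.png").astype(int)
d=abs(a-b).max(2)[150:225,355:410];print("changed px:",(d>40).sum())
d=abs(a-b).max(2)[255:335,360:430];print("yellow changed:",(d>60).sum())
E
python3 -m inch '[{"x":0,"y":0,"z":0,"rx":0,"ry":0,"rz":0.115,"fingers":0},{"x":0,"y":0,"z":0,"rx":0,"ry":0,"rz":0.115,"fingers":0},{"x":0,"y":0,"z":0,"rx":0,"ry":0,"rz":0.115,"fingers":0},{"x":0,"y":0,"z":0,"rx":0,"ry":0,"rz":0.115,"fingers":0},{"x":0,"y":0,"z":0,"rx":0,"ry":0,"rz":0.115,"fingers":0}]' 80 >/dev/null
python3 -m inch '[{"x":0,"y":0,"z":0,"rx":0,"ry":0,"rz":0.115,"fingers":0},{"x":0,"y":0,"z":0,"rx":0,"ry":0,"rz":0.115,"fingers":0},{"x":0,"y":0,"z":0,"rx":0,"ry":0,"rz":0.115,"fingers":0},{"x":0,"y":0,"z":0,"rx":0,"ry":0,"rz":0.115,"fingers":0},{"x":0,"y":0,"z":0,"rx":0,"ry":0,"rz":0.115,"fingers":0}]' 80 >/dev/null
python3 -m inch '[{"x":0,"y":0,"z":0,"rx":0,"ry":0,"rz":0.115,"fingers":0},{"x":0,"y":0,"z":0,"rx":0,"ry":0,"rz":0.115,"fingers":0},{"x":0,"y":0,"z":0,"rx":0,"ry":0,"rz":0.115,"fingers":0},{"x":0,"y":0,"z":0,"rx":0,"ry":0,"rz":0.115,"fingers":0},{"x":0,"y":0,"z":0,"rx":0,"ry":0,"rz":0.115,"fingers":0}]' 80 >/dev/null
python3 -m inch '[{"x":0,"y":0,"z":0,"rx":0,"ry":0,"rz":0.115,"fingers":0},{"x":0,"y":0,"z":0,"rx":0,"ry":0,"rz":0.115,"fingers":0},{"x":-3,"y":0.7,"z":0.6,"rx":0,"ry":0,"rz":0,"fingers":0},{"x":-3,"y":0.7,"z":0.6,"rx":0,"ry":0,"rz":0,"fingers":0},{"x":-3,"y":0.7,"z":0.6,"rx":0,"ry":0,"rz":0,"fingers":0}]' 80 >/dev/null
python3 -m inch '[{"x":-3,"y":0.7,"z":0.6,"rx":0,"ry":0,"rz":0,"fingers":0},{"x":-3,"y":0.7,"z":0.6,"rx":0,"ry":0,"rz":0,"fingers":0},{"x":-3,"y":0.7,"z":0.6,"rx":0,"ry":0,"rz":0,"fingers":0},{"x":-3,"y":0.7,"z":0.6,"rx":0,"ry":0,"rz":0,"fingers":0},{"x":-3,"y":0.7,"z":0.6,"rx":0,"ry":0,"rz":0,"fingers":0}]' 80
python3 -m inch '[{"x":-3,"y":0.7,"z":0.6,"rx":0,"ry":0,"rz":0,"fingers":0},{"x":0,"y":0,"z":0,"rx":0,"ry":0,"rz":0,"fingers":0},{"x":0,"y":0,"z":0,"rx":0,"ry":0,"rz":0,"fingers":0}]' 80
python3 - <<'E'
from h import *
go([504,-307.5,37],1.17)
cv2.imwrite("pics/top8.png",optics.read_camera("top")[:,:,::-1])
b=optics.read_camera("side")[:,:,::-1];cv2.imwrite("pics/side8.png",b)
a=cv2.imread("pics/side0.png").astype(int)
print("side changed:",(abs(a-b).max(2)[280:325,330:356]>40).sum())
E
```

```text
changed px: 105
yellow changed: 1274
t: 22.22
ee_pos: [511.7, -261.5, 163.6]
tcp_rot: [3.141, -0.0, 1.17]
wrist_force: [1.1, 0.2, 0.4]
grip_width: 85.4
t: 22.47
ee_pos: [506.1, -291.7, 157.0]
tcp_rot: [-3.14, 0.0, 1.167]
wrist_force: [0.2, 0.0, 1.5]
grip_width: 85.9
t22.5 at [ 506.1 -291.7  157. ] yaw1.167 tilt [-3.14  0.  ] w85.9 F [0.2 0.  1.5] q [-0.26  0.36  0.04 -0.   -1.25 -1.72] | rz -0.003 then cm [-1.53  0.42 12.  ]
side changed: 286
```

```bash
python3 - <<'E'
import cv2,numpy as np
f=lambda n,r,c:cv2.resize(cv2.imread(n)[r:r+75,c:c+98],(392,300),interpolation=cv2.INTER_CUBIC)
cv2.imwrite("pics/cmp.png",np.vstack([np.hstack([f("pics/top0.png",145,340),f("pics/top7.png",145,340)]),np.hstack([f("pics/side0.png",260,270),f("pics/side8.png",260,270)])]))
E
```

```text
(no output)
```

View pics/cmp.png

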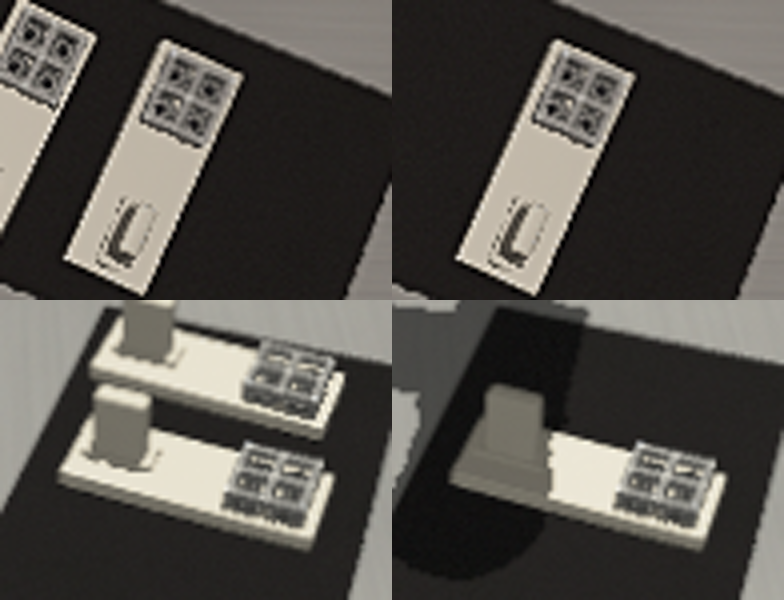

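Views (number 11): B is in the same place as before, and only shadows differ. Grasping it now.

```bash
python3 -m inch '[{"x":-0.75,"y":0.2,"z":1.5,"rx":0,"ry":0,"rz":0,"fingers":0},{"x":-0.75,"y":0.2,"z":1.5,"rx":0,"ry":0,"rz":0,"fingers":0},{"x":0,"y":0,"z":2.5,"rx":0,"ry":0,"rz":0,"fingers":0},{"x":0,"y":0,"z":2.5,"rx":0,"ry":0,"rz":0,"fingers":0},{"x":0,"y":0,"z":2,"rx":0,"ry":0,"rz":0,"fingers":0}]' 80
python3 -m inch '[{"x":0,"y":0,"z":1.5,"rx":0,"ry":0,"rz":0,"fingers":0},{"x":0,"y":0,"z":0.5,"rx":0,"ry":0,"rz":0,"fingers":0},{"x":0,"y":0,"z":0,"rx":0,"ry":0,"rz":0,"fingers":180},{"x":0,"y":0,"z":0,"rx":0,"ry":0,"rz":0,"fingers":255},{"x":0,"y":0,"z":0,"rx":0,"ry":0,"rz":0,"fingers":255}]' 80
python3 -m inch '[{"x":0,"y":0,"z":0,"rx":0,"ry":0,"rz":0,"fingers":255},{"x":0,"y":0,"z":0,"rx":0,"ry":0,"rz":0,"fingers":255},{"x":0,"y":0,"z":0,"rx":0,"ry":0,"rz":0,"fingers":255},{"x":0,"y":0,"z":0,"rx":0,"ry":0,"rz":0,"fingers":255},{"x":0,"y":0,"z":0,"rx":0,"ry":0,"rz":0,"fingers":255}]' 80
```

```text
t: 22.98
ee_pos: [504.7, -304.7, 56.6]
tcp_rot: [-3.142, -0.0, 1.171]
wrist_force: [0.4, 0.3, -0.0]
grip_width: 85.5
t: 23.4
ee_pos: [505.7, -306.1, 39.4]
tcp_rot: [3.139, 0.0, 1.171]
wrist_force: [-0.3, -0.3, -0.1]
grip_width: 51.7
t: 23.82
ee_pos: [504.9, -306.4, 38.6]
tcp_rot: [3.14, 0.0, 1.17]
wrist_force: [-1.5, 0.7, 5.8]
grip_width: 12.8
```

```bash
python3 -m inch '[{"x":0,"y":0,"z":-1,"rx":0,"ry":0,"rz":0,"fingers":255},{"x":0,"y":0,"z":-2,"rx":0,"ry":0,"rz":0,"fingers":255},{"x":0,"y":0,"z":-2,"rx":0,"ry":0,"rz":0,"fingers":255},{"x":0,"y":0,"z":-2,"rx":0,"ry":0,"rz":0,"fingers":255},{"x":0,"y":0,"z":-1,"rx":0,"ry":0,"rz":-0.085,"fingers":255}]' 80
python3 -m inch '[{"x":0,"y":0,"z":0,"rx":0,"ry":0,"rz":-0.115,"fingers":255},{"x":0,"y":0,"z":0,"rx":0,"ry":0,"rz":-0.115,"fingers":255},{"x":0,"y":0,"z":0,"rx":0,"ry":0,"rz":-0.115,"fingers":255},{"x":0,"y":0,"z":0,"rx":0,"ry":0,"rz":-0.115,"fingers":255},{"x":0,"y":0,"z":0,"rx":0,"ry":0,"rz":-0.115,"fingers":255}]' 80
python3 -m inch '[{"x":0,"y":0,"z":0,"rx":0,"ry":0,"rz":-0.115,"fingers":255},{"x":0,"y":0,"z":0,"rx":0,"ry":0,"rz":-0.115,"fingers":255},{"x":0,"y":0,"z":0,"rx":0,"ry":0,"rz":-0.115,"fingers":255},{"x":0,"y":0,"z":0,"rx":0,"ry":0,"rz":-0.115,"fingers":255},{"x":0,"y":0,"z":0,"rx":0,"ry":0,"rz":-0.115,"fingers":255}]' 80 >/dev/null
python3 -m inch '[{"x":0,"y":0,"z":0,"rx":0,"ry":0,"rz":-0.115,"fingers":255},{"x":0,"y":0,"z":0,"rx":0,"ry":0,"rz":-0.115,"fingers":255},{"x":0,"y":0,"z":0,"rx":0,"ry":0,"rz":-0.115,"fingers":255},{"x":0,"y":0,"z":0,"rx":0,"ry":0,"rz":-0.115,"fingers":255},{"x":0,"y":0,"z":0,"rx":0,"ry":0,"rz":-0.115,"fingers":255}]' 80 >/dev/null
python3 -m inch '[{"x":0,"y":0,"z":0,"rx":0,"ry":0,"rz":-0.115,"fingers":255},{"x":0,"y":0,"z":0,"rx":0,"ry":0,"rz":-0.115,"fingers":255},{"x":0,"y":0,"z":0,"rx":0,"ry":0,"rz":0,"fingers":255}]' 80
python3 - <<'E'
from h import *
go([601,-155,70],3.211)
E
```

```text
t: 24.23
ee_pos: [505.0, -306.5, 120.5]
tcp_rot: [3.139, 0.0, 1.254]
wrist_force: [0.9, -1.0, -1.8]
grip_width: 13.2
t: 24.65
ee_pos: [503.9, -305.9, 117.6]
tcp_rot: [-3.141, -0.001, 1.835]
wrist_force: [-0.6, 0.3, -2.4]
grip_width: 13.2
t: 25.73
ee_pos: [504.0, -305.9, 117.7]
tcp_rot: [3.141, -0.001, -3.07]
wrist_force: [-0.1, -0.8, -2.3]
grip_width: 12.9
t25.7 at [ 504.  -305.9  117.7] yaw-3.070 tilt [ 3.141e+00 -1.000e-03] w12.9 F [-0.1 -0.8 -2.3] q [-0.28  0.4  -0.01 -0.   -1.16  0.35] | rz 0.002 then cm [-10.73  14.39   4.77]
```

```bash
python3 -m inch '[{"x":-1.8,"y":2.4,"z":0.6,"rx":0,"ry":0,"rz":0,"fingers":255},{"x":-1.8,"y":2.4,"z":0.6,"rx":0,"ry":0,"rz":0,"fingers":255},{"x":-1.8,"y":2.4,"z":0.6,"rx":0,"ry":0,"rz":0,"fingers":255},{"x":-1.8,"y":2.4,"z":0.6,"rx":0,"ry":0,"rz":0,"fingers":255},{"x":-1.8,"y":2.4,"z":0.6,"rx":0,"ry":0,"rz":0,"fingers":255}]' 80
python3 -m inch '[{"x":-1.7,"y":2.4,"z":0.6,"rx":0,"ry":0,"rz":0,"fingers":255},{"x":0,"y":0,"z":0,"rx":0,"ry":0,"rz":0,"fingers":255},{"x":0,"y":0,"z":0,"rx":0,"ry":0,"rz":0,"fingers":255},{"x":0,"y":0,"z":0,"rx":0,"ry":0,"rz":0,"fingers":255}]' 80
python3 - <<'E'
from h import *
go([601.3,-155,49.5],3.211)
cv2.imwrite("pics/c9.png",cv2.resize(optics.read_camera("side")[170:290,260:380,::-1],None,fx=5,fy=5,interpolation=cv2.INTER_CUBIC))
E
```

```text
t: 26.15
ee_pos: [586.4, -179.0, 87.5]
tcp_rot: [3.141, -0.001, -3.078]
wrist_force: [0.9, -0.1, -1.4]
grip_width: 12.9
t: 26.48
ee_pos: [601.1, -155.2, 81.7]
tcp_rot: [-3.142, -0.001, -3.075]
wrist_force: [0.7, -1.1, -2.3]
grip_width: 13.1
t26.5 at [ 601.1 -155.2   81.7] yaw-3.075 tilt [-3.142e+00 -1.000e-03] w13.1 F [ 0.7 -1.1 -2.3] q [-0.    0.48  0.03  0.   -1.12  0.07] | rz -0.003 then cm [-0.02  0.02  3.22]
```

View pics/c9.png

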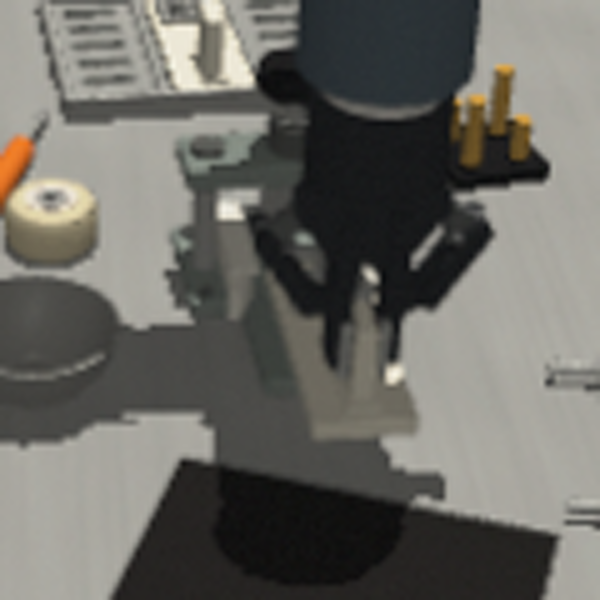

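View 12 matches the first run: cassette level and aligned with the slot. Down and in.

```bash
python3 -m inch '[{"x":0,"y":0,"z":1,"rx":0,"ry":0,"rz":0,"fingers":255},{"x":0,"y":0,"z":1,"rx":0,"ry":0,"rz":0,"fingers":255},{"x":0,"y":0,"z":1,"rx":0,"ry":0,"rz":0,"fingers":255},{"x":0,"y":0,"z":0,"rx":0,"ry":0,"rz":0,"fingers":255},{"x":0,"y":0,"z":0,"rx":0,"ry":0,"rz":0,"fingers":255}]' 80
python3 -m inch '[{"x":0,"y":1,"z":0,"rx":0,"ry":0,"rz":0,"fingers":255},{"x":0,"y":1,"z":0,"rx":0,"ry":0,"rz":0,"fingers":255},{"x":0,"y":0.5,"z":0,"rx":0,"ry":0,"rz":0,"fingers":255},{"x":0,"y":0,"z":0,"rx":0,"ry":0,"rz":0,"fingers":255}]' 80
python3 - <<'E'
from h import *
go([598.9,-125,50],3.211)
E
```

```text
t: 26.95
ee_pos: [600.4, -155.5, 50.5]
tcp_rot: [3.141, -0.003, -3.074]
wrist_force: [-0.7, -0.5, -1.1]
grip_width: 13.1
t: 27.28
ee_pos: [600.0, -128.6, 52.3]
tcp_rot: [3.141, 0.001, -3.072]
wrist_force: [-0.3, -0.8, -1.4]
grip_width: 13.1
t27.3 at [ 600.  -128.6   52.3] yaw-3.072 tilt [3.141e+00 1.000e-03] w13.1 F [-0.3 -0.8 -1.4] q [ 0.04  0.5  -0.03 -0.   -1.04  0.03] | rz 0.000 then cm [0.08 0.37 0.23]
```

```bash
python3 -m inch '[{"x":0.05,"y":0.6,"z":0.2,"rx":0,"ry":0,"rz":0,"fingers":255},{"x":0,"y":1,"z":0,"rx":0,"ry":0,"rz":0,"fingers":255},{"x":0,"y":1,"z":0,"rx":0,"ry":0,"rz":0,"fingers":255},{"x":0,"y":0,"z":0,"rx":0,"ry":0,"rz":0,"fingers":255}]' 80
python3 -m inch '[{"x":0,"y":1,"z":0,"rx":0,"ry":0,"rz":0,"fingers":255},{"x":0,"y":1,"z":0,"rx":0,"ry":0,"rz":0,"fingers":255},{"x":0,"y":1,"z":0,"rx":0,"ry":0,"rz":0,"fingers":255},{"x":0,"y":0,"z":0,"rx":0,"ry":0,"rz":0,"fingers":255}]' 80
python3 - <<'E'
from h import *
go([594.3,-49,50],3.211)
E
```

```text
t: 27.62
ee_pos: [597.4, -102.3, 49.8]
tcp_rot: [3.141, 0.0, -3.072]
wrist_force: [0.3, -0.4, -2.0]
grip_width: 13.1
t: 27.95
ee_pos: [595.4, -72.3, 49.8]
tcp_rot: [3.141, 0.0, -3.072]
wrist_force: [-1.2, 0.5, -1.4]
grip_width: 12.6
t27.9 at [595.4 -72.3  49.8] yaw-3.072 tilt [3.141 0.   ] w12.6 F [-1.2  0.5 -1.4] q [ 0.14  0.48 -0.08 -0.   -1.02 -0.07] | rz 0.000 then cm [-0.05  2.33 -0.02]
```

```bash
python3 -m inch '[{"x":0,"y":0.9,"z":0,"rx":0,"ry":0,"rz":0,"fingers":255},{"x":0,"y":0.9,"z":0,"rx":0,"ry":0,"rz":0,"fingers":255},{"x":0,"y":0,"z":0,"rx":0,"ry":0,"rz":0,"fingers":255}]' 80
python3 -m inch '[{"x":0,"y":0.25,"z":0,"rx":0,"ry":0,"rz":0,"fingers":255},{"x":0,"y":0,"z":0,"rx":0,"ry":0,"rz":0,"fingers":255}]' 80
python3 -m inch '[{"x":0,"y":0.2,"z":0,"rx":0,"ry":0,"rz":0,"fingers":255},{"x":0,"y":0,"z":0,"rx":0,"ry":0,"rz":0,"fingers":255}]' 80
python3 -m inch '[{"x":0,"y":0.2,"z":0,"rx":0,"ry":0,"rz":0,"fingers":255},{"x":0,"y":0,"z":0,"rx":0,"ry":0,"rz":0,"fingers":255}]' 80
```

```text
t: 28.2
ee_pos: [594.2, -54.8, 49.8]
tcp_rot: [3.141, 0.0, -3.073]
wrist_force: [0.2, 0.4, -1.5]
grip_width: 12.8
t: 28.37
ee_pos: [594.0, -53.6, 49.8]
tcp_rot: [3.142, 0.0, -3.073]
wrist_force: [0.2, 0.1, -1.1]
grip_width: 13.1
t: 28.53
ee_pos: [593.9, -51.9, 49.8]
tcp_rot: [3.142, 0.0, -3.074]
wrist_force: [-0.1, -0.7, -1.6]
grip_width: 12.9
t: 28.7
ee_pos: [594.0, -50.6, 50.1]
tcp_rot: [-3.14, 0.0, -3.073]
wrist_force: [1.0, -3.3, -1.2]
grip_width: 12.9
```

```bash
python3 -m inch '[{"x":0,"y":0.2,"z":0,"rx":0,"ry":0,"rz":0,"fingers":255},{"x":0,"y":0,"z":0,"rx":0,"ry":0,"rz":0,"fingers":255}]' 80
```

```text
t: 28.87
ee_pos: [594.2, -50.3, 50.7]
tcp_rot: [-3.138, 0.001, -3.073]
wrist_force: [1.6, -9.3, -1.0]
grip_width: 12.9
```

Home against the stop. Release, then onto the plunger.

```bash
python3 -m inch '[{"x":0,"y":-0.25,"z":0.2,"rx":0,"ry":0,"rz":0,"fingers":255},{"x":0,"y":0,"z":0,"rx":0,"ry":0,"rz":0,"fingers":255},{"x":0,"y":0,"z":0,"rx":0,"ry":0,"rz":0,"fingers":60},{"x":0,"y":0,"z":0,"rx":0,"ry":0,"rz":0,"fingers":60},{"x":0,"y":0,"z":0,"rx":0,"ry":0,"rz":0,"fingers":60}]' 80
python3 -m inch '[{"x":0,"y":0,"z":0,"rx":0,"ry":0,"rz":0,"fingers":60},{"x":0,"y":0,"z":-2,"rx":0,"ry":0,"rz":0,"fingers":60},{"x":0,"y":0,"z":-3,"rx":0,"ry":0,"rz":0,"fingers":60},{"x":0,"y":0,"z":-4,"rx":0,"ry":0,"rz":0,"fingers":60},{"x":0,"y":0,"z":-4,"rx":0,"ry":0,"rz":0,"fingers":60}]' 80
python3 -m inch '[{"x":0,"y":0,"z":-4,"rx":0,"ry":0,"rz":0,"fingers":255},{"x":0,"y":2.3,"z":0,"rx":0,"ry":0,"rz":0,"fingers":255},{"x":0,"y":2.3,"z":0,"rx":0,"ry":0,"rz":0,"fingers":255},{"x":0,"y":2.3,"z":0,"rx":0,"ry":0,"rz":0,"fingers":255},{"x":0,"y":2.3,"z":0,"rx":0,"ry":0,"rz":0,"fingers":255}]' 80
python3 -m inch '[{"x":0,"y":0.5,"z":1.5,"rx":0,"ry":0,"rz":0,"fingers":255},{"x":0,"y":0,"z":1.5,"rx":0,"ry":0,"rz":0,"fingers":255},{"x":0,"y":0,"z":1.5,"rx":0,"ry":0,"rz":0,"fingers":255},{"x":0,"y":0,"z":0,"rx":0,"ry":0,"rz":0,"fingers":255},{"x":0,"y":0,"z":0,"rx":0,"ry":0,"rz":0,"fingers":255}]' 80
python3 - <<'E'
from h import *
go([587.5,47.3,143],3.211)
E
```

```text
t: 29.28
ee_pos: [593.9, -50.0, 47.9]
tcp_rot: [3.141, 0.0, -3.073]
wrist_force: [-0.4, -0.0, 0.0]
grip_width: 48.7
t: 29.7
ee_pos: [593.0, -50.3, 178.7]
tcp_rot: [3.142, -0.002, -3.073]
wrist_force: [1.4, 0.4, 0.2]
grip_width: 65.3
t: 30.12
ee_pos: [587.3, 42.5, 218.1]
tcp_rot: [3.141, 0.0, -3.074]
wrist_force: [0.0, -1.0, -0.1]
grip_width: 4.6
t: 30.53
ee_pos: [586.8, 46.3, 172.4]
tcp_rot: [-3.141, -0.002, -3.073]
wrist_force: [0.6, -0.1, 0.5]
grip_width: 0.2
t30.5 at [586.8  46.3 172.4] yaw-3.073 tilt [-3.141e+00 -2.000e-03] w0.2 F [ 0.6 -0.1  0.5] q [ 0.34  0.36  0.08  0.   -1.29 -0.28] | rz -0.001 then cm [-0.08  0.09  2.94]
```

```bash
python3 -m inch '[{"x":0,"y":0,"z":0.5,"rx":0,"ry":0,"rz":0,"fingers":255},{"x":0,"y":0,"z":0.5,"rx":0,"ry":0,"rz":0,"fingers":255},{"x":0,"y":0,"z":0.5,"rx":0,"ry":0,"rz":0,"fingers":255},{"x":0,"y":0,"z":0.5,"rx":0,"ry":0,"rz":0,"fingers":255},{"x":0,"y":0,"z":0,"rx":0,"ry":0,"rz":0,"fingers":255}]' 80
python3 -m inch '[{"x":0,"y":0,"z":0.3,"rx":0,"ry":0,"rz":0,"fingers":255},{"x":0,"y":0,"z":0.3,"rx":0,"ry":0,"rz":0,"fingers":255},{"x":0,"y":0,"z":0.2,"rx":0,"ry":0,"rz":0,"fingers":255},{"x":0,"y":0,"z":0,"rx":0,"ry":0,"rz":0,"fingers":255}]' 80
python3 -m inch '[{"x":0,"y":0,"z":0.2,"rx":0,"ry":0,"rz":0,"fingers":255},{"x":0,"y":0,"z":0.1,"rx":0,"ry":0,"rz":0,"fingers":255},{"x":0,"y":0,"z":0,"rx":0,"ry":0,"rz":0,"fingers":255}]' 80
python3 -m inch '[{"x":0,"y":0,"z":0.15,"rx":0,"ry":0,"rz":0,"fingers":255},{"x":0,"y":0,"z":0,"rx":0,"ry":0,"rz":0,"fingers":255}]' 80
```

```text
t: 30.95
ee_pos: [587.9, 46.4, 152.9]
tcp_rot: [3.141, 0.002, -3.074]
wrist_force: [1.1, 0.0, 5.4]
grip_width: 0.2
t: 31.28
ee_pos: [587.9, 46.3, 146.8]
tcp_rot: [-3.141, 0.003, -3.073]
wrist_force: [-2.2, 0.6, 9.8]
grip_width: -0.0
t: 31.53
ee_pos: [588.0, 46.4, 144.3]
tcp_rot: [-3.142, 0.003, -3.073]
wrist_force: [-3.4, 1.8, 11.7]
grip_width: -0.4
t: 31.7
ee_pos: [588.0, 46.4, 143.1]
tcp_rot: [-3.142, 0.004, -3.073]
wrist_force: [-4.3, 1.2, 14.6]
grip_width: 0.1
```

```bash
python3 -m inch '[{"x":0,"y":0,"z":0.15,"rx":0,"ry":0,"rz":0,"fingers":255},{"x":0,"y":0,"z":0,"rx":0,"ry":0,"rz":0,"fingers":255}]' 80
python3 -m inch '[{"x":0,"y":0,"z":0.15,"rx":0,"ry":0,"rz":0,"fingers":255},{"x":0,"y":0,"z":0,"rx":0,"ry":0,"rz":0,"fingers":255}]' 80
```

```text
t: 31.87
ee_pos: [588.0, 46.4, 143.0]
tcp_rot: [-3.141, 0.005, -3.073]
wrist_force: [-7.9, 1.8, 21.0]
grip_width: -0.3
t: 32.03
ee_pos: [588.1, 46.4, 143.0]
tcp_rot: [-3.141, 0.006, -3.072]
wrist_force: [-11.0, 3.3, 26.8]
grip_width: -0.0
```

At the stop again: 143.0 mm, with the force rising to 27 N. Back to the fin.

```bash
python3 -m inch '[{"x":0,"y":0,"z":-1,"rx":0,"ry":0,"rz":0,"fingers":255},{"x":0,"y":0,"z":-2,"rx":0,"ry":0,"rz":0,"fingers":255},{"x":0,"y":0,"z":-3,"rx":0,"ry":0,"rz":0,"fingers":255},{"x":0,"y":0,"z":-2,"rx":0,"ry":0,"rz":0,"fingers":60},{"x":0,"y":-2,"z":0,"rx":0,"ry":0,"rz":0,"fingers":60}]' 80
python3 -m inch '[{"x":0,"y":-2.5,"z":0,"rx":0,"ry":0,"rz":0,"fingers":60},{"x":0,"y":-2.5,"z":0,"rx":0,"ry":0,"rz":0,"fingers":60},{"x":0,"y":-2.7,"z":0,"rx":0,"ry":0,"rz":0,"fingers":60},{"x":0,"y":0,"z":0,"rx":0,"ry":0,"rz":0,"fingers":60},{"x":0,"y":0,"z":0,"rx":0,"ry":0,"rz":0,"fingers":60}]' 80
python3 - <<'E'
from h import *
go([594.1,-50.2,48],3.211)
E
```

```text
t: 32.45
ee_pos: [590.4, 28.2, 222.1]
tcp_rot: [3.141, 0.008, -3.071]
wrist_force: [0.1, -0.4, 0.4]
grip_width: 23.6
t: 32.87
ee_pos: [593.3, -51.7, 216.6]
tcp_rot: [3.141, -0.002, -3.076]
wrist_force: [-0.4, 0.2, -0.7]
grip_width: 65.4
t32.9 at [593.3 -51.7 216.6] yaw-3.076 tilt [ 3.141e+00 -2.000e-03] w65.4 F [-0.4  0.2 -0.7] q [ 0.18  0.35  0.18 -0.   -1.4  -0.11] | rz -0.004 then cm [-0.09  0.14 16.86]
```

```bash
python3 -m inch '[{"x":0,"y":0,"z":3.5,"rx":0,"ry":0,"rz":0,"fingers":60},{"x":0,"y":0,"z":3.5,"rx":0,"ry":0,"rz":0,"fingers":60},{"x":0,"y":0,"z":3.5,"rx":0,"ry":0,"rz":0,"fingers":60},{"x":0,"y":0,"z":3.5,"rx":0,"ry":0,"rz":0,"fingers":60},{"x":0,"y":0,"z":2.5,"rx":0,"ry":0,"rz":0,"fingers":60}]' 80
python3 -m inch '[{"x":0,"y":0,"z":0.4,"rx":0,"ry":0,"rz":0,"fingers":60},{"x":0,"y":0,"z":0,"rx":0,"ry":0,"rz":0,"fingers":255},{"x":0,"y":0,"z":0,"rx":0,"ry":0,"rz":0,"fingers":255},{"x":0,"y":0,"z":0,"rx":0,"ry":0,"rz":0,"fingers":255},{"x":0,"y":0,"z":0,"rx":0,"ry":0,"rz":0,"fingers":255}]' 80
python3 -m inch '[{"x":0,"y":0,"z":0,"rx":0,"ry":0,"rz":0,"fingers":255},{"x":0,"y":0,"z":0,"rx":0,"ry":0,"rz":0,"fingers":255},{"x":0,"y":0,"z":0,"rx":0,"ry":0,"rz":0,"fingers":255}]' 80
python3 -m inch '[{"x":0,"y":-1,"z":-0.1,"rx":0,"ry":0,"rz":0,"fingers":255},{"x":0,"y":-1.5,"z":0,"rx":0,"ry":0,"rz":0,"fingers":255},{"x":0,"y":-1.5,"z":0,"rx":0,"ry":0,"rz":0,"fingers":255},{"x":0,"y":-1.5,"z":0,"rx":0,"ry":0,"rz":0,"fingers":255},{"x":0,"y":0,"z":0,"rx":0,"ry":0,"rz":0,"fingers":255}]' 80
python3 -m inch '[{"x":0,"y":-2,"z":0,"rx":0,"ry":0,"rz":0,"fingers":255},{"x":0,"y":-2,"z":0,"rx":0,"ry":0,"rz":0,"fingers":255},{"x":0,"y":-2,"z":0,"rx":0,"ry":0,"rz":0,"fingers":255},{"x":0,"y":0,"z":0,"rx":0,"ry":0,"rz":0,"fingers":255}]' 80
```

```text
t: 33.28
ee_pos: [591.8, -49.5, 48.8]
tcp_rot: [3.141, -0.004, -3.073]
wrist_force: [0.1, -1.1, -0.0]
grip_width: 65.2
t: 33.7
ee_pos: [595.2, -50.2, 50.5]
tcp_rot: [3.142, 0.004, -3.073]
wrist_force: [0.5, 0.3, 0.4]
grip_width: 17.1
t: 33.95
ee_pos: [595.3, -50.3, 50.6]
tcp_rot: [-3.141, 0.004, -3.073]
wrist_force: [0.8, 1.5, 7.4]
grip_width: 13.2
t: 34.37
ee_pos: [598.4, -107.8, 50.6]
tcp_rot: [-3.141, 0.002, -3.075]
wrist_force: [-0.0, -3.0, 2.9]
grip_width: 12.6
t: 34.7
ee_pos: [602.1, -168.2, 50.3]
tcp_rot: [-3.14, 0.001, -3.076]
wrist_force: [-0.3, -3.2, 4.9]
grip_width: 12.6
```

```bash
python3 -m inch '[{"x":0,"y":0,"z":-2.5,"rx":0,"ry":0,"rz":0,"fingers":255},{"x":0,"y":0,"z":-3.5,"rx":0,"ry":0,"rz":0,"fingers":255},{"x":0,"y":0,"z":-3.5,"rx":0,"ry":0,"rz":0,"fingers":255},{"x":0,"y":0,"z":-3.5,"rx":0,"ry":0,"rz":0,"fingers":255},{"x":0,"y":0,"z":-3.5,"rx":0,"ry":0,"rz":0,"fingers":255}]' 80
python3 -m inch '[{"x":0,"y":0,"z":-2,"rx":0,"ry":0,"rz":-0.03,"fingers":255},{"x":0,"y":0,"z":0,"rx":0,"ry":0,"rz":0,"fingers":255},{"x":0,"y":0,"z":0,"rx":0,"ry":0,"rz":0,"fingers":255}]' 80
python3 - <<'E'
from h import *
go([485.8,291.3,230],3.242)
a=optics.read_camera("top")[:,:,::-1];cv2.imwrite("pics/c10.png",cv2.resize(a[120:270,70:270],None,fx=4,fy=4,interpolation=cv2.INTER_CUBIC))
E
```

```text
t: 35.12
ee_pos: [600.8, -164.9, 215.5]
tcp_rot: [3.141, -0.001, -3.074]
wrist_force: [2.3, -0.0, -1.6]
grip_width: 12.7
t: 35.37
ee_pos: [601.8, -164.8, 235.1]
tcp_rot: [3.141, 0.002, -3.044]
wrist_force: [0.1, -0.2, -1.8]
grip_width: 12.9
t35.4 at [ 601.8 -164.8  235.1] yaw-3.044 tilt [3.141e+00 2.000e-03] w12.9 F [ 0.1 -0.2 -1.8] q [-0.02  0.41  0.3  -0.   -1.47  0.12] | rz -0.003 then cm [ 6.97 46.55  0.51]
```

View pics/c10.png

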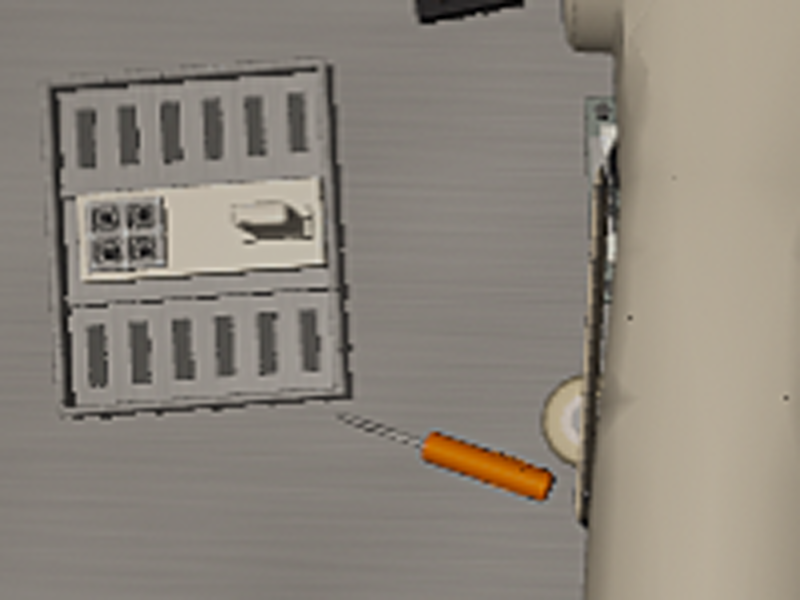

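The top view (13) shows A in the centre lane, close to the upper rib: plate corners (77,192), (321,177), (327,264) and (82,282). I'll work out the numbers and overlay a model on both camera views.

```bash
python3 - <<'E'
from h import *
np.set_printoptions(precision=2,suppress=True)
f=lambda c:(np.array(c,float)+.5)/4-.5+[70,120]
p,r=fit("top",f([(77,192),(321,177),(327,264),(82,282)]),[(80,-29,16),(-80,-29,16),(-80,29,16),(80,29,16)],[550,347,1.67]);print("A",p,abs(r).max())
w=unproj("top",f([(45,80),(330,60),(351,398),(64,415)]),16);b=w.mean(0)[:2]
e=w[0]+w[3]-w[1]-w[2];t=np.arctan2(e[1],e[0]);g=w[3]+w[2]-w[0]-w[1];print("basket",b,t,np.arctan2(g[1],g[0])-np.pi/2, np.linalg.norm(e)/2,np.linalg.norm(g)/2)
t=1.671
for B in(np.array([550.5,347.5]),b):
    d=np.array([np.cos(t),np.sin(t)]);n=np.array([-d[1],d[0]]);print("along",(p[:2]-B)@d,"lat",(p[:2]-B)@n)
go([485.8,291.3,230],3.242)
s=optics.read_camera("side")[:,:,::-1].copy();S=cv2.resize(s[150:210,250:350],None,fx=8,fy=8,interpolation=cv2.INTER_CUBIC)
B=b
for L in ([(x,y,14) for x in(-88,88)] for y in(-33,33,-105,105)):
    q=(proj("side",[np.r_[B+x*d+y*n,z] for x,y,z in L])-[250,150]+.5)*8-.5
    cv2.line(S,*[tuple(map(int,k)) for k in q],(0,0,255),1)
cv2.imwrite("pics/c11.png",S)
E
```

```text
A [556.61 346.57   1.67] 0.2736007430803511
basket [550.89 349.3 ] 1.661044321047368 -4.609052931750654 187.52014942913283 221.2907791368826
along -1.5386336747375915 lat -5.991109820836918
along -3.291071015255688 lat -5.423219409071456
t35.4 at [ 601.1 -164.7  233.3] yaw-3.044 tilt [ 3.14 -0.  ] w12.9 F [-0.3  0.3 -2.8] q [-0.02  0.41  0.3  -0.   -1.47  0.12] | rz -0.003 then cm [ 6.9  46.52  0.33]
```

View pics/c11.png

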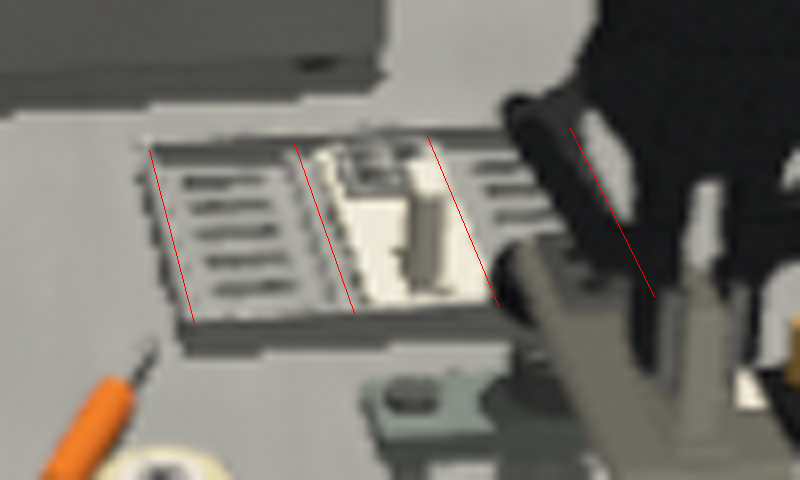

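A lies flat in its lane against the far rib: the floor contact height matched, and it is about 2 mm off along the lane. Next I'll carry B to the near lane (+72).

```bash
python3 -m inch '[{"x":0.51,"y":3.3,"z":0,"rx":0,"ry":0,"rz":0,"fingers":255},{"x":0.51,"y":3.3,"z":0,"rx":0,"ry":0,"rz":0,"fingers":255},{"x":0.51,"y":3.3,"z":0,"rx":0,"ry":0,"rz":0,"fingers":255},{"x":0.51,"y":3.3,"z":0,"rx":0,"ry":0,"rz":0,"fingers":255},{"x":0.51,"y":3.3,"z":0,"rx":0,"ry":0,"rz":0,"fingers":255}]' 80
python3 -m inch '[{"x":0.51,"y":3.3,"z":0,"rx":0,"ry":0,"rz":0,"fingers":255},{"x":0.51,"y":3.3,"z":0,"rx":0,"ry":0,"rz":0,"fingers":255},{"x":0.51,"y":3.3,"z":0,"rx":0,"ry":0,"rz":0,"fingers":255},{"x":0.51,"y":3.3,"z":0,"rx":0,"ry":0,"rz":0,"fingers":255},{"x":0.51,"y":3.3,"z":0,"rx":0,"ry":0,"rz":0,"fingers":255}]' 80 
python3 -m inch '[{"x":0.51,"y":3.3,"z":0,"rx":0,"ry":0,"rz":0,"fingers":255},{"x":0.51,"y":3.3,"z":0,"rx":0,"ry":0,"rz":0,"fingers":255},{"x":0.51,"y":3.3,"z":0,"rx":0,"ry":0,"rz":0,"fingers":255},{"x":0.51,"y":3.3,"z":0,"rx":0,"ry":0,"rz":0,"fingers":255},{"x":0,"y":0,"z":2,"rx":0,"ry":0,"rz":0,"fingers":255}]' 80
python3 -m inch '[{"x":0,"y":0,"z":2.5,"rx":0,"ry":0,"rz":0,"fingers":255},{"x":0,"y":0,"z":2.5,"rx":0,"ry":0,"rz":0,"fingers":255},{"x":0,"y":0,"z":2.5,"rx":0,"ry":0,"rz":0,"fingers":255},{"x":0,"y":0,"z":2.5,"rx":0,"ry":0,"rz":0,"fingers":255},{"x":0,"y":0,"z":2,"rx":0,"ry":0,"rz":0,"fingers":255}]' 80
python3 -m inch '[{"x":0,"y":0,"z":0,"rx":0,"ry":0,"rz":0,"fingers":255},{"x":0,"y":0,"z":0,"rx":0,"ry":0,"rz":0,"fingers":255},{"x":0,"y":0,"z":0,"rx":0,"ry":0,"rz":0,"fingers":255}]' 80
python3 - <<'E'
from h import *
go([483,292.5,43],3.242)
a=optics.read_camera("top")[:,:,::-1];b=optics.read_camera("side")[:,:,::-1]
A=cv2.resize(a[120:245,70:236],None,fx=4.8,fy=4.8,interpolation=cv2.INTER_CUBIC)
cv2.imwrite("pics/c12.png",A);cv2.imwrite("pics/side12.png",b)
E
```

```text
t: 35.88
ee_pos: [558.5, -2.2, 232.2]
tcp_rot: [-3.141, -0.004, -3.044]
wrist_force: [0.2, 1.4, -2.2]
grip_width: 12.8
t: 36.3
ee_pos: [516.9, 159.3, 232.4]
tcp_rot: [-3.14, -0.004, -3.044]
wrist_force: [0.8, 0.3, -1.1]
grip_width: 12.9
t: 36.72
ee_pos: [484.9, 292.9, 215.3]
tcp_rot: [3.139, 0.003, -3.039]
wrist_force: [1.8, 0.2, -1.7]
grip_width: 13.0
t: 37.13
ee_pos: [483.3, 286.2, 90.3]
tcp_rot: [-3.138, -0.005, -3.044]
wrist_force: [-0.1, -0.2, -2.6]
grip_width: 13.1
t: 37.38
ee_pos: [485.8, 287.7, 95.0]
tcp_rot: [-3.141, 0.001, -3.043]
wrist_force: [-0.2, -0.3, -1.3]
grip_width: 13.4
t37.4 at [485.8 287.7  95. ] yaw-3.043 tilt [-3.141e+00  1.000e-03] w13.4 F [-0.2 -0.3 -1.3] q [ 0.81  0.37 -0.12  0.   -1.08 -0.71] | rz -0.002 then cm [0.23 0.5  5.2 ]
```

View pics/c12.png

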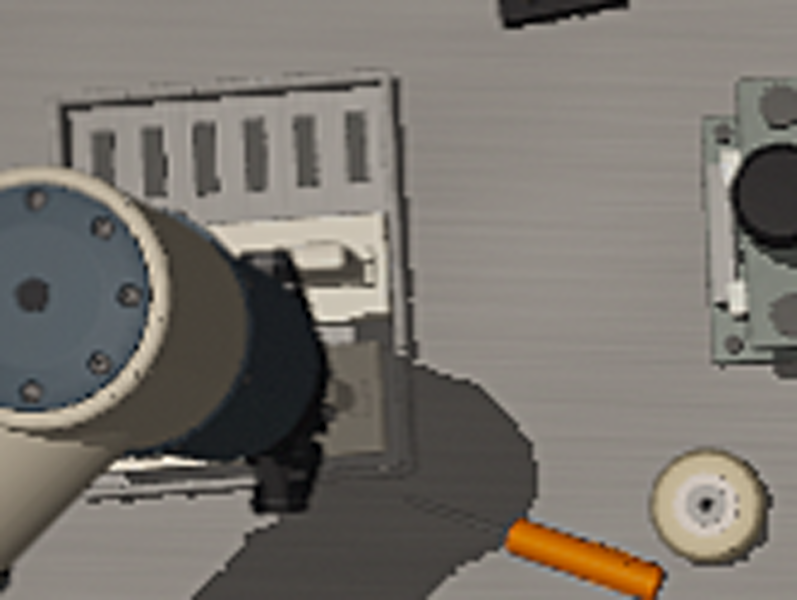

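```bash
python3 - <<'E'
from h import *
np.set_printoptions(precision=2,suppress=True)
f=lambda c:(np.array(c,float)+.5)/4.8-.5+[70,120]
t=1.671;d=np.array([np.cos(t),np.sin(t)]);n=np.array([-d[1],d[0]]);B=np.array([550.7,348.4])
c=unproj("top",f([(379,342),(384,453)]),68.4);e=c.mean(0)[:2];mid=e+80*d;print(c,"along",(mid-B)@d,"lat",(mid-B)@n)
tcp=np.array([485.8,287.7]);print("mid-tcp along,lat",(mid-tcp)@d,(mid-tcp)@n)
c=unproj("top",f([(386,212),(389,316)]),16);m=c.mean(0)[:2]+80*d;print("A along,lat",(m-B)@d,(m-B)@n)
E
```

```text
[[516.52 259.2   68.4 ]
 [458.7  254.31  68.4 ]] along -4.871445834671274 lat 71.93889195775603
mid-tcp along,lat 49.031730548094636 1.2922531428171462
A along,lat -1.823904759033924 -5.561251651914956
```

```bash
python3 -m inch '[{"x":0,"y":0.45,"z":0.5,"rx":0,"ry":0,"rz":0,"fingers":255},{"x":0,"y":0,"z":1,"rx":0,"ry":0,"rz":0,"fingers":255},{"x":0,"y":0,"z":1,"rx":0,"ry":0,"rz":0,"fingers":255},{"x":0,"y":0,"z":1,"rx":0,"ry":0,"rz":0,"fingers":255},{"x":0,"y":0,"z":0,"rx":0,"ry":0,"rz":0,"fingers":255}]' 80
python3 -m inch '[{"x":0,"y":0,"z":0.5,"rx":0,"ry":0,"rz":0,"fingers":255},{"x":0,"y":0,"z":0,"rx":0,"ry":0,"rz":0,"fingers":255},{"x":0,"y":0,"z":0.4,"rx":0,"ry":0,"rz":0,"fingers":255},{"x":0,"y":0,"z":0,"rx":0,"ry":0,"rz":0,"fingers":255}]' 80
python3 -m inch '[{"x":0,"y":0,"z":0.3,"rx":0,"ry":0,"rz":0,"fingers":255},{"x":0,"y":0,"z":0,"rx":0,"ry":0,"rz":0,"fingers":255}]' 80
```

```text
t: 37.9
ee_pos: [483.2, 290.8, 56.1]
tcp_rot: [-3.139, -0.005, -3.044]
wrist_force: [-0.2, -0.3, -2.6]
grip_width: 13.0
t: 38.23
ee_pos: [484.8, 292.0, 49.9]
tcp_rot: [-3.141, -0.0, -3.044]
wrist_force: [0.4, 1.0, -2.2]
grip_width: 12.7
t: 38.4
ee_pos: [484.7, 292.0, 47.0]
tcp_rot: [-3.142, -0.0, -3.044]
wrist_force: [-0.2, -0.4, -3.2]
grip_width: 12.8
```

```bash
python3 -m inch '[{"x":0,"y":0,"z":0.25,"rx":0,"ry":0,"rz":0,"fingers":255},{"x":0,"y":0,"z":0,"rx":0,"ry":0,"rz":0,"fingers":255}]' 80
python3 -m inch '[{"x":0,"y":0,"z":0.15,"rx":0,"ry":0,"rz":0,"fingers":255},{"x":0,"y":0,"z":0,"rx":0,"ry":0,"rz":0,"fingers":255}]' 80
python3 -m inch '[{"x":0,"y":0,"z":0.1,"rx":0,"ry":0,"rz":0,"fingers":255},{"x":0,"y":0,"z":0,"rx":0,"ry":0,"rz":0,"fingers":255}]' 80
```

```text
t: 38.57
ee_pos: [484.7, 292.0, 44.4]
tcp_rot: [-3.141, -0.0, -3.044]
wrist_force: [-0.3, 0.1, -1.3]
grip_width: 13.1
t: 38.73
ee_pos: [484.8, 292.0, 43.1]
tcp_rot: [-3.141, -0.0, -3.044]
wrist_force: [0.1, -1.0, -2.2]
grip_width: 12.9
t: 38.9
ee_pos: [485.0, 292.2, 42.6]
tcp_rot: [3.141, 0.0, -3.043]
wrist_force: [-0.0, -0.8, 0.7]
grip_width: 12.7
```

Floor contact at the expected 42.6 mm. I'll open, lift clear, back away and check.

```bash
python3 -m inch '[{"x":0,"y":0,"z":0,"rx":0,"ry":0,"rz":0,"fingers":120},{"x":0,"y":0,"z":0,"rx":0,"ry":0,"rz":0,"fingers":120},{"x":0,"y":0,"z":0,"rx":0,"ry":0,"rz":0,"fingers":120},{"x":0,"y":0,"z":-1,"rx":0,"ry":0,"rz":0,"fingers":120},{"x":0,"y":0,"z":-2,"rx":0,"ry":0,"rz":0,"fingers":120}]' 80
python3 -m inch '[{"x":0,"y":0,"z":-4,"rx":0,"ry":0,"rz":0,"fingers":120},{"x":0,"y":0,"z":-4,"rx":0,"ry":0,"rz":0,"fingers":120},{"x":0,"y":0,"z":-4,"rx":0,"ry":0,"rz":0,"fingers":120},{"x":0,"y":0,"z":-4,"rx":0,"ry":0,"rz":0,"fingers":120},{"x":0,"y":-3,"z":0,"rx":0,"ry":0,"rz":0,"fingers":120}]' 80
python3 -m inch '[{"x":0,"y":-3.5,"z":0,"rx":0,"ry":0,"rz":0,"fingers":120},{"x":0,"y":-3.5,"z":0,"rx":0,"ry":0,"rz":0,"fingers":120},{"x":0,"y":-3.5,"z":0,"rx":0,"ry":0,"rz":0,"fingers":120},{"x":0,"y":-3.5,"z":0,"rx":0,"ry":0,"rz":0,"fingers":120},{"x":0,"y":-3.5,"z":0,"rx":0,"ry":0,"rz":0,"fingers":120}]' 80 >/dev/null
python3 -m inch '[{"x":0,"y":-3.5,"z":0,"rx":0,"ry":0,"rz":0,"fingers":120},{"x":0,"y":-3.5,"z":0,"rx":0,"ry":0,"rz":0,"fingers":120},{"x":0,"y":-3.5,"z":0,"rx":0,"ry":0,"rz":0,"fingers":120},{"x":0,"y":-3.5,"z":0,"rx":0,"ry":0,"rz":0,"fingers":120},{"x":0,"y":-3.5,"z":0,"rx":0,"ry":0,"rz":0,"fingers":120}]' 80 >/dev/null
python3 -m inch '[{"x":0,"y":-3.5,"z":0,"rx":0,"ry":0,"rz":0,"fingers":120},{"x":0,"y":-3.5,"z":0,"rx":0,"ry":0,"rz":0,"fingers":120},{"x":0,"y":-3.5,"z":0,"rx":0,"ry":0,"rz":0,"fingers":120},{"x":0,"y":-3.5,"z":0,"rx":0,"ry":0,"rz":0,"fingers":120},{"x":0,"y":0,"z":0,"rx":0,"ry":0,"rz":0,"fingers":120}]' 80
python3 - <<'E'
from h import *
a=optics.read_camera("top")[:,:,::-1];b=optics.read_camera("side")[:,:,::-1]
cv2.imwrite("pics/topF.png",a);cv2.imwrite("pics/sideF.png",b)
T=cv2.resize(a[120:250,75:275],(800,520)[:2],interpolation=cv2.INTER_CUBIC)[:,:400]
S=cv2.resize(b[140:270,240:340],(400,520),interpolation=cv2.INTER_CUBIC)
cv2.imwrite("pics/F.png",np.hstack([T,S]))
E
```

```text
t: 39.32
ee_pos: [483.6, 291.0, 70.9]
tcp_rot: [-3.139, -0.004, -3.044]
wrist_force: [0.1, 0.7, 0.2]
grip_width: 45.8
t: 39.73
ee_pos: [491.3, 266.4, 242.2]
tcp_rot: [3.134, 0.015, -3.04]
wrist_force: [1.7, -0.5, 0.4]
grip_width: 44.8
t: 40.98
ee_pos: [535.3, -230.6, 232.5]
tcp_rot: [-3.14, -0.001, -3.048]
wrist_force: [-1.0, 0.9, 0.2]
grip_width: 46.0
```

View pics/F.png

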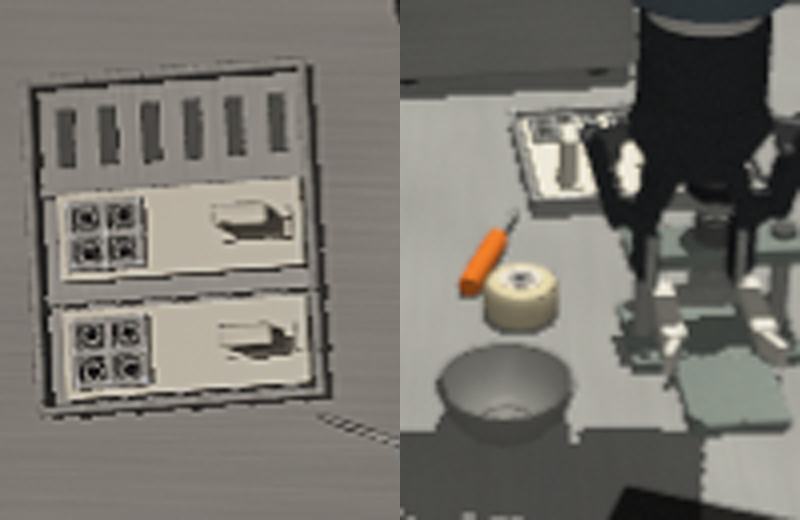

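The final view (16) shows both cassettes in separate lanes with covers and fins level, and the bystanders in place. One last numeric check before handing in.

```bash
python3 - <<'E'
from h import *
a=cv2.imread("pics/top0.png").astype(int);b=cv2.imread("pics/topF.png").astype(int)
for nm,(r,c,h,w) in dict(knob=(145,218,30,32),wheel=(212,203,26,28),bowl=(212,258,42,44),pick=(220,150,28,62)).items():
    d=abs(a-b).max(2)[r:r+h,c:c+w];print(nm,"changed",(d>50).sum(),"of",d.size)
f=lambda c:(np.array(c,float)+.5)/4-.5+[75,120]
t=1.671;d=np.array([np.cos(t),np.sin(t)]);n=np.array([-d[1],d[0]]);B=np.array([550.7,348.4])
for nm,c in dict(A=[(56,192),(301,177),(307,265),(61,282)],B=[(60,313),(306,295),(312,382),(66,400)]).items():
    p,r=fit("top",f(c),[(80,-29,16),(-80,-29,16),(-80,29,16),(80,29,16)],[550,347,1.67]);print(nm,p.round(2),"along %.1f lat %.1f res %.2f"%((p[:2]-B)@d,(p[:2]-B)@n,abs(r).max()))
E
```

```text
knob changed 0 of 960
wheel changed 0 of 728
bowl changed 1039 of 1848
pick changed 0 of 1736
A [556.44 346.89   1.66] along -2.1 lat -5.6 res 0.35
B [479.17 340.43   1.67] along -0.8 lat 72.0 res 0.29
```

```bash
python3 -c "
from workcell import env
print(env.hand_in())"
```

```text
the job is handed in; nothing more can be done
None
```

I found two cassettes on the mat, and both are now pressed and in the wash basket. I handed the job in at about 41 s of the 210 s. The hand-in gives no verdict.

**Pressing:** Each cassette went into the slot until it met the back stop. I pressed the plunger to its stop both times, about 20 mm of stroke. The tool stopped moving at 143 mm height while the force kept rising to 27 N. I couldn't measure the covers directly, so that they are fully on is inferred from the full stroke.

**Placing:** One cassette is in the centre lane and one is in the lane nearest the robot. Both touched down at the expected basket-floor height, so I take them to be flat.

| Last check | Result |
|---|---|
| Along-lane error | about -2 mm (centre lane) and -1 mm (near lane), limit 12 mm |
| Across-lane position | 72 mm for the near-lane cassette, as intended |
| Plunger knob | same pixels as at the start, so it is back up |
| Wheel and pick | same pixels as at the start |

**Checks that disagreed:**
- **Centre-lane cassette:** it measured 5.6 mm off its lane's middle, but the lane only allows about 4 mm. I think it rests against the rib and the rest is measurement error.
- **Bowl:** the top-camera comparison showed changed pixels there, probably the arm or its shadow. The bowl looked undisturbed in the side view.

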